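Stand the toppled spray bottle and carton back in their row

TASK

The door slammed and two things in the shoe-care row on the ledge fell over: the blue spray bottle and the orange carton. Stand both upright again, right way up, in the row with the others: one on each of the two empty pale round spots of the dark runner, well centred on the spot. Do not knock over or push aside the things still standing in the row or anything else on the ledge.

Things in the scene. Friction and masses are not known exactly. Their poses are not given: they have to be found in the camera images.
- lane: Fixed row: flat dark runner 110 (x) by 570 mm (y) with five pale round spots 76 mm across on its centre line, at y -240, -120, 0, 120, 240 mm (-120 and 120 empty). Adds no height: things stand at z = 0. Pine lip 12 mm thick, 20 mm high, at x -75 mm. Origin: runner's centre at ledge height; x points away from the robot (turned up to 0.3 rad), y along the row, z up.
- spot_left (a point): Centre of the empty pale spot at y = +120 mm of the lane, at ledge height, between two neighbours; lane's axes.
- spot_right (a point): Centre of the empty pale spot at y = -120 mm of the lane, at ledge height, between two neighbours; lane's axes.
- spray: Blue spray bottle on its side: squarish body 52 (x) by 54 mm (y), 108 mm long, rounded edges, cream band; rigid round white cap 49 mm across from 108 to 160 mm (the full height). About 0.25 kg, balanced mid-height. Origin: underside centre; z from underside to cap. Starts with underside at one empty spot, cap away from the robot, up to 0.65 rad askew, x down, origin 26 mm above the ledge.
- carton: Orange rigid carton 44 (x) by 52 (y) by 150 mm (z, its height), cream band near the top, about 0.22 kg, balanced mid-height. Origin: underside centre; z from underside to top. Starts lying on a 52 mm wide face, underside at the other empty spot, top away from the robot, up to 0.65 rad askew, x down, origin 22 mm above the ledge.
- cleaner: Standing neighbour: green bottle 56 mm across, 120 mm tall. Origin: centre of its underside, z up. Leave alone.
- jar: Standing neighbour: amber jar 60 mm across, 85 mm tall. Origin: centre of its underside, z up. Leave alone.
- tin: Standing neighbour: red can 58 mm across, 105 mm tall. Origin: centre of its underside, z up. Leave alone.
- soap_dish: Bystander: empty green ceramic soap dish 85 by 125 by 22 mm, right of the row. Origin: centre of its underside.
- carabiner: Bystander: aluminium carabiner lying flat, 110 by 65 by 10 mm, right of the row. Origin: centre of its underside.
- glasses_case: Bystander: grey and black sunglasses case 66 by 165 by 46 mm, left of the row. Origin: centre of its underside.
- bell: Bystander: chrome bicycle bell 58 mm across, 48 mm high with a thumb lever, left of the row. Origin: centre of its underside.
There are look-alikes about, which are no part of the job. What is shaped like the spray but pink, purple or turquoise is not meant.

How it is judged:
At the end, for the whole second after the job is handed in: Spray bottle and carton stand upright on their undersides (0.1 rad, 6 mm off the ledge at most), at rest, one on each empty spot, centre within 25 mm of the spot's; the three neighbours are upright (0.1 rad), and they and the four bystanders within 30 mm of their starts (angle between each of spray, carton, cleaner, jar, tin's own z axis and vertical below 0.1 rad and height (world z) of each of spray, carton below 0.006 m and ((horizontal distance between spray and spot_left below 0.025 m and horizontal distance between carton and spot_right below 0.025 m) or (horizontal distance between spray and spot_right below 0.025 m and horizontal distance between carton and spot_left below 0.025 m)) and linear speed of each of spray, carton below 0.02 m/s and distance of each of cleaner, jar, tin, soap_dish, carabiner, glasses_case, bell from where it was at the start of the episode below 0.03 m); the robot touches nothing.
It fails at once if A standing neighbour is tipped over (more than 0.4 rad) or shifted more than 30 mm (angle between any of cleaner, jar, tin's own z axis and vertical above 0.4 rad or distance of any of cleaner, jar, tin from where it was at the start of the episode above 0.03 m).
It fails at once if The soap dish, carabiner, sunglasses case or bell is shifted more than 30 mm (distance of any of soap_dish, carabiner, glasses_case, bell from where it was at the start of the episode above 0.03 m).
It also fails if it takes over 69 s, if anything falls off the work surface, if the arm or the gripper's body presses on something with over 40 N, if the wrist force passes 120 N, or if a joint passes its speed limit or range.

ROBOT

A 7-joint arm with a two-finger parallel gripper is mounted at the origin on the work surface. World frame = base frame: x ahead of the robot, y to its left, z up, the work surface at z = 0. Lengths are in m, angles in rad, forces in N, time in s.
With the tool pointing down it reaches from about 0.425 to 0.95 m from the base axis. Payload 4.7 kg.
Tool frame: the origin (TCP) lies at the very end of the fingers, on their centre line; the grasp point (between the pads) lies 19 mm behind it (ctrl.hold_point_z is the distance from the TCP to the grasp point, in m); z points along the fingers, y is the direction in which the jaws open and shut (so a half turn about z gives the same grasp; the last joint's range is limited). The gripper opens to 85 mm and grips with 20 to 120 N. Pads are 22 mm wide; open, the fingers measure 114 mm over their backs; the gripper's body (76 mm by 85 mm) begins 54 mm behind the grasp point. The pads swing forward as they close: fully open they stand 13 mm farther back than shut.
Start: joints at [-1.198, 0.469, -0.049, 1.532, 0.024, 1.141, -0.082], TCP at [0.264, 0.621, 0.231] pointing down, gripper open.
Joint ranges: [-2.59, 2.59], [-0.33, 1.99], [-1.39, 1.29], [0.1, 2.45], [-1.04, 4.18], [0.21, 1.99], [-2.66, 2.66]. Speed limits (rad/s): [2.57, 2.57, 3.14, 3.14, 3.14, 3.14, 3.14].

INTERFACE

Orientations are given as a 3x3 rotation matrix whose columns are the frame's x, y, z axes.
In Python, from workcell import ctrl, imaging, workorder gives the robot as it stands.
- The arm moves only by the tool send_rows, never from a script. Its argument "commands" is a list of rows, each a list of 3 entries, a list of its own where there are three numbers: the turn, a rotation vector about the world's x, y, z in rad, then the shift along the world's x, y, z in cm, then the closure in counts, from 0 (fully open) to 255 (shut). In form: [[[ax, ay, az], [tx, ty, tz], fingers], ...]. A call has 1 to 5 rows; each row is the pose to reach, as a shift and turn from the pose commanded when the call began; what a row does not reach only later rows make up. A row lasts 1/12 s, in which the tool goes at most 41.7 mm and 7.16 degrees, less where a joint would pass 70% of its speed; a pose out of reach is approached as far as the arm can. A call with a gripper value outside its range is refused whole. The fingers move at their own pace and stop on an object; the grip force is fixed at half the most. Time passes only in rows, so rows that repeat a pose let the fingers close. It gives the time, the measured TCP pose, the force and the opening at its end, in the units of the state.
- ctrl.sense(): the state, without advancing time (a new reading comes with each control period).
- imaging.get_image(name): name is "side" or "top"; returns a dict with "image" (480x640x3 uint8, red, green, blue), "z_map" (480x640 float32, m along the optical axis (not along the pixel's ray), 0 where there is no reading), "K" (3x3 intrinsics, pixels), "D" ([k1, k2, p1, p2, k3] as OpenCV has them; the pictures are not rectified), "R" (3x3) and "t" (3): a world point X has camera coordinates R X + t. Camera axes: x right, y down, z forward; pixel columns grow to the right and rows downward; lengths in m; the calibration is good to about 2 mm. A picture is of the moment at which its call begins.
- workorder.close_job(): hands the job in, once; it reports no verdict.
Trained networks look in the newest picture that a camera, given by its name, has taken for a name from the list of things; names that differ only in an ending like _2 or _b are one class to them, and where a whole thing is asked for, a point or a joint stands for the part that bears it (a point fixed in the world has none). Each returns a list of dicts, best first, with "score" (0 to 1); they miss things now and then, are a little off and sometimes report something else, mostly with a low value. They report only what shows in the picture. A call takes as long as a camera call. They do not tell look-alikes from the thing itself.
- imaging.find_in(camera, name): "xy" ([column, row] in pixels, amid what is visible of it).
- imaging.pinpoint(camera, name): "xy" ([column, row] in pixels: a listed point, or the origin of a listed thing).
The state is a dict: "t": time; "q": joint angles; "joint_velocities": joint speeds; "joint_efforts": joint torques, N m; "tcp_pos": TCP position; "orientation": TCP orientation; "ft_force": force on the tool from outside, world axes, zero at the start; "moment": the same for the moment, N m; "grip_width": opening from 0.0 (shut) to 1.0 (fully open).
Only numpy, scipy, OpenCV 4.12 (cv2) and the standard library are available. Lean on these libraries where they do the work, as an engineer would, in place of code of your own. Each camera call takes 0.05 s, during which the arm holds its last target.

## Working session

There is one attempt and no reset: what is moved stays moved. The work goes in short steps, Python scripts to look and compute and a tool call to move; the robot and the scene stay as the last step left them, time stands still between calls to the robot, and variables do not carry over. Pictures are saved under pics/ and viewed, and the job is handed in when it is done.

Besides the shell and the picture viewer there is one more tool, called after "Call:" by a JSON object that holds its "name" and its "arguments". send_rows: Moves the arm, as the interface text tells. Its arguments: {"type":"object","properties":{"commands":{"type":"array","items":{"type":"array"}}},"required":["commands"]}

```bash
ls; mkdir -p pics; python3 - <<'E'
from workcell import ctrl, imaging, workorder
import cv2
s=ctrl.sense(); print(s['t'],s['tcp_pos'],s['orientation'],s['grip_width'],ctrl.hold_point_z)
import pickle
for c in ['top','side']:
    d=imaging.get_image(c); pickle.dump(d,open(f'pics/{c}0.pkl','wb'))
    cv2.imwrite(f'pics/{c}0.png',d['image'][:,:,::-1]); print(c,d['K'],d['D'],d['R'],d['t'])
    for n in ['spray','carton','cleaner','jar','tin','lane']:
        print(n,[(r['xy'],round(r['score'],2)) for r in imaging.pinpoint(c,n)][:4])
    for n in ['spot_left','spot_right']:
        print(n,[(r['xy'],round(r['score'],2)) for r in imaging.pinpoint(c,n)][:4])
E
```

```text
pics
0.0 [0.2637632  0.62072025 0.23028061] [[-9.20362487e-01  3.91065763e-01 -6.79570242e-04]
 [ 3.91066348e-01  9.20360801e-01 -1.76264639e-03]
 [-6.38608419e-05 -1.88803067e-03 -9.99998216e-01]] 1.0003150384774155 0.0187
top [[467.96012906   0.         324.89681386]
 [  0.         467.96012906 233.72130254]
 [  0.           0.           1.        ]] [-0.03038991  0.          0.          0.          0.        ] [[-0.00440519 -0.99993252 -0.01074936]
 [-0.98356339  0.00627298 -0.18045416]
 [ 0.18050942  0.00977775 -0.98352465]] [0.0292583  0.54788383 1.02055364]
spray [([253.7, 141.3], 0.94), ([114.9, 316.6], 0.79), ([220.4, 339.3], 0.73), ([258.3, 248.3], 0.68)]
carton [([355.0, 265.0], 0.82)]
cleaner [([406.5, 278.6], 0.81)]
jar [([209.4, 229.7], 0.75), ([255.2, 246.6], 0.27)]
tin [([310.9, 251.4], 0.62)]
lane [([307.0, 256.6], 0.67), ([211.3, 231.1], 0.36)]
spot_left [([256.6, 244.4], 0.96), ([353.0, 264.6], 0.71), ([357.2, 262.0], 0.43)]
spot_right [([358.0, 262.7], 0.6)]
side [[500.11487177   0.         317.84479949]
 [  0.         500.11487177 255.92980905]
 [  0.           0.           1.        ]] [-0.05396913  0.          0.          0.          0.        ] [[ 0.80254654 -0.59608567 -0.02451382]
 [-0.33461242 -0.41573014 -0.84569674]
 [ 0.49391658  0.68691362 -0.53310045]] [-0.45371667  0.22319706  0.93780466]
spray [([337.1, 206.4], 0.97), ([175.5, 249.0], 0.94), ([155.2, 216.3], 0.89), ([260.0, 234.7], 0.79)]
carton [([294.7, 280.8], 0.66)]
cleaner [([319.9, 322.9], 0.96)]
jar [([259.6, 223.9], 0.68), ([262.3, 243.9], 0.39)]
tin [([278.8, 267.4], 0.64)]
lane [([280.6, 266.4], 0.9)]
spot_left []
spot_right [([298.1, 291.8], 0.95), ([319.2, 323.2], 0.17)]
```

View pics/top0.png

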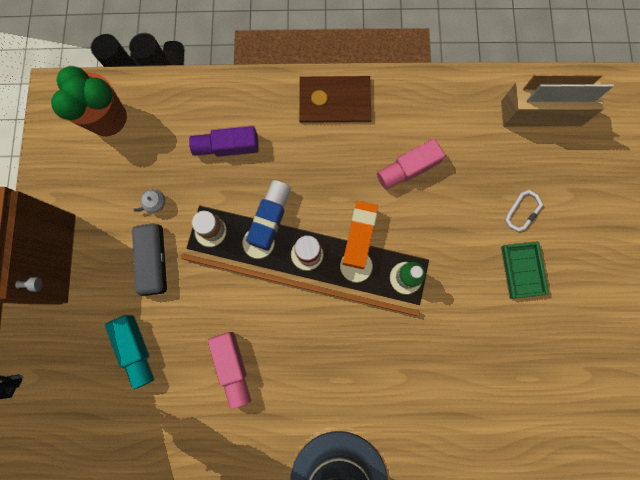

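View pics/side0.png

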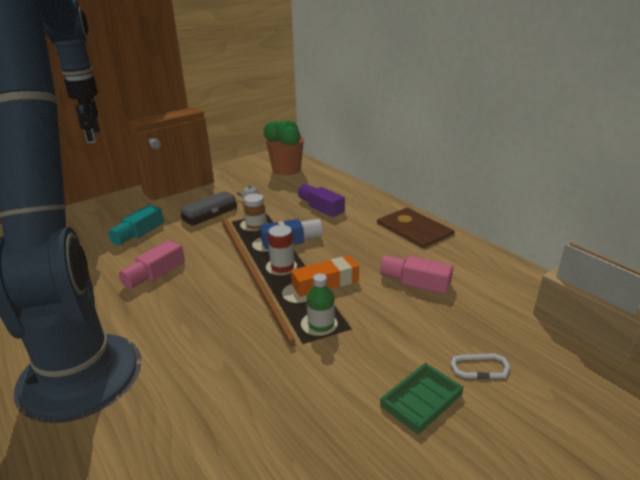

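The top view shows the blue spray with its underside near (260,245) and cap at (278,190). The orange carton's underside is near (357,268) and its top near (364,205). Jar, tin and cleaner stand at (208,228), (307,253) and (408,277). Next I measure these from depth.

```bash
cat > h.py <<'E'
import numpy as np, cv2, pickle
def cloud(d):
    h,w=d['z_map'].shape
    u,v=np.meshgrid(np.arange(w),np.arange(h))
    p=cv2.undistortPoints(np.stack([u,v],-1).reshape(-1,1,2).astype(np.float64),d['K'],d['D']).reshape(h,w,2)
    z=d['z_map'].astype(float)
    pc=np.stack([p[...,0]*z,p[...,1]*z,z],-1)
    return (pc-d['t'])@d['R']
def ray(d,uv,z):
    p=cv2.undistortPoints(np.array([[uv]],float),d['K'],d['D'])[0,0]
    r=d['R'].T@np.array([p[0],p[1],1]); c=-d['R'].T@d['t']
    return c+r*(z-c[2])/r[2]
def proj(d,X):
    rv=cv2.Rodrigues(d['R'])[0]
    return cv2.projectPoints(np.array(X,float).reshape(-1,1,3),rv,d['t'],d['K'],d['D'])[0].reshape(-1,2)
E
python3 - <<'E'
from h import *
d=pickle.load(open('pics/top0.pkl','rb')); W=cloud(d); im=d['image']
hsv=cv2.cvtColor(im,cv2.COLOR_RGB2HSV)
H,S,V=[hsv[...,i].astype(int) for i in range(3)]
roi=np.zeros(H.shape,bool); roi[170:330,175:440]=1
ok=d['z_map']>0
# runner
dark=roi&ok&(V<45)&(abs(W[...,2])<.008)
lab=cv2.connectedComponentsWithStats(cv2.morphologyEx(dark.astype(np.uint8),cv2.MORPH_CLOSE,np.ones((3,3))))
P=W[dark][:,:2]; print(dark.sum(),W[dark][:,2].mean())
r=cv2.minAreaRect((P*1000).astype(np.float32)); print('runner',r)
pale=roi&ok&(S<90)&(V>150)&(abs(W[...,2])<.006)
n,l,st,ce=cv2.connectedComponentsWithStats(pale.astype(np.uint8))
for i in range(1,n):
    if st[i,4]>60:
        q=(W[l==i][:,:2]*1000).astype(np.float32); print('pale',st[i],cv2.minEnclosingCircle(q))
for name,m in dict(blue=(H>100)&(H<125)&(S>130)&(V>60),orange=(H>5)&(H<14)&(S>200)&(V>120)).items():
    m=m&roi&ok
    if name=='orange': m[:, :335]=0; m[:,385:]=0; m[280:]=0
    p=W[m]; print(name,m.sum(),np.percentile(p[:,2],[5,50,95]))
    t=p[p[:,2]>np.percentile(p[:,2],95)-.006]
    r=cv2.minAreaRect((t[:,:2]*1000).astype(np.float32)); print(r, cv2.boxPoints(r))
# any points above 15mm in the ROI near objects
m=roi&ok&(W[...,2]>.02)
n,l,st,ce=cv2.connectedComponentsWithStats(m.astype(np.uint8))
for i in range(1,n):
    if st[i,4]>60:
        p=W[l==i]; t=p[p[:,2]>p[:,2].max()-.012]
        print(st[i],p[:,2].max(),p.min(0),p.max(0),t.mean(0), cv2.minAreaRect((p[:,:2]*1000).astype(np.float32)))
for X in [(353.0,264.6),(256.6,244.4),(358,262.7)]: print(ray(d,X,0))
E
```

```text
5596 0.0007189381504842178
runner ((509.2176208496094, 69.93338012695312), (568.2532348632812, 110.31401824951172), 76.03622436523438)
pale [195 231  20  15  99] ((547.4500732421875, 316.349853515625), 28.786056518554688)
pale [246 245  22  13 157] ((511.4303283691406, 189.95230102539062), 25.056852340698242)
pale [291 247  20  23 128] ((498.691162109375, 83.74043273925781), 32.40050506591797)
pale [390 262  21  32 222] ((451.2859802246094, -162.22457885742188), 37.20151138305664)
pale [352 272  17  10 102] ((451.854736328125, -55.44236755371094), 19.990270614624023)
blue 837 [0.04778841 0.05157779 0.05475147]
((573.7799682617188, 167.31297302246094), (51.84980773925781, 105.49652862548828), 69.69640350341797) [[515.3133   161.30222 ]
 [614.25507  124.695496]
 [632.24664  173.32373 ]
 [533.3049   209.93045 ]]
orange 855 [0.04006977 0.04376118 0.04686308]
((550.068115234375, -54.363929748535156), (50.99822998046875, 149.45706176757812), 76.64308166503906) [[471.47028  -61.909775]
 [616.8845   -96.4368  ]
 [628.66595  -46.818085]
 [483.2517   -12.291061]]
[377 170  48  19 495] 0.055899
[... 910 characters left out ...]
5, 294.55560302734375), (56.89822006225586, 57.773616790771484), 3.262722969055176)
[294 235  27  30 636] 0.11073237941047215 [0.4795978  0.0371129  0.02096966] [0.53528387 0.09349438 0.11073238] [0.50867379 0.06559723 0.10488205] ((507.438232421875, 65.29522705078125), (56.37517547607422, 55.679832458496094), 89.77808380126953)
[397 261  28  27 593] 0.12428810409171258 [ 0.42541441 -0.19119923  0.02046627] [ 0.48135403 -0.13690324  0.1242881 ] [ 0.45365157 -0.16554736  0.11944493] ((452.9628601074219, -164.4939727783203), (55.005428314208984, 54.50559616088867), 13.996517181396484)
[ 0.48248604 -0.03938213  0.        ]
[0.53228571 0.19027467 0.        ]
[ 0.4869369  -0.05128684  0.        ]
```

```bash
python3 - <<'E'
from workcell import ctrl, imaging, workorder
for m in (ctrl,imaging,workorder): print([a for a in dir(m) if not a.startswith('__')])
s=ctrl.sense(); print(s)
E
```

```text
['Unreachable', 'hold_point_z', 'sense']
['find_in', 'get_image', 'pinpoint']
['close_job']
{'t': 0.9, 'q': array([-1.19789777,  0.46856727, -0.04859909,  1.53247358,  0.02412332,
        1.14099513, -0.08229139]), 'joint_velocities': array([ 0.00047079,  0.00072883,  0.00082676, -0.00076168, -0.00055944,
       -0.00152946,  0.00195327]), 'joint_efforts': array([ 2.44744615e-04, -5.10151184e+01, -4.61727474e-02, -2.38016331e+01,
        1.09385129e-02,  8.15003223e-04, -6.33904790e-06]), 'tcp_pos': array([0.26395143, 0.62128809, 0.23136815]), 'orientation': array([[-9.20369631e-01,  3.91049537e-01,  3.48553156e-05],
       [ 3.91049538e-01,  9.20369621e-01,  1.38924977e-04],
       [ 2.22467744e-05,  1.41492485e-04, -9.99999990e-01]]), 'ft_force': array([ 0.33409319, -0.1253431 ,  0.12970768]), 'moment': array([-0.00559011, -0.04302851, -0.00678897]), 'grip_width': 0.9978596092264295}
```

Call:
{"name": "send_rows", "arguments": {"commands": [[[0,0,0],[3,-3,2],0],[[0,0,0],[6,-6,4],0],[[0,0,0],[8,-10,6],0],[[0,0,0],[10,-14,8],0],[[0,0,0],[10,-14,8],0]]}}

```text
t: 1.32
tcp_pos: [0.3675, 0.4776, 0.3136]
orientation: [[-0.918, 0.396, 0.003], [0.396, 0.918, 0.001], [-0.003, 0.002, -1.0]]
ft_force: [1.6, 0.4, 0.9]
grip_width: 0.999
```

```bash
python3 - <<'E'
from workcell import ctrl
s=ctrl.sense(); print(repr((s['q'],s['tcp_pos'],s['orientation'])))
E
```

```text
(array([-0.9845287 ,  0.28942679, -0.00186177,  1.60672496,  0.00287692,
        1.2432097 ,  0.1765888 ]), array([0.36754757, 0.47757308, 0.31362015]), array([[-9.18319524e-01,  3.95828099e-01,  3.06066072e-03],
       [ 3.95831703e-01,  9.18322839e-01,  6.52455822e-04],
       [-2.55241429e-03,  1.81066946e-03, -9.99995103e-01]]))
```

```bash
cat > lg.py <<'E'
from workcell import ctrl
import pickle,os,numpy as np
s=ctrl.sense(); L=pickle.load(open('log.pkl','rb')) if os.path.exists('log.pkl') else []
L.append(s); pickle.dump(L,open('log.pkl','wb'))
print(round(s['t'],2),np.round(s['q'],3),np.round(s['tcp_pos'],4)); print(np.round(s['orientation'],3).tolist(),np.round(s['ft_force'],1),round(s['grip_width'],3))
E
python3 lg.py
```

```text
1.32 [-0.985  0.289 -0.002  1.607  0.003  1.243  0.177] [0.3675 0.4776 0.3136]
[[-0.918, 0.396, 0.003], [0.396, 0.918, 0.001], [-0.003, 0.002, -1.0]] [1.6 0.4 0.9] 0.999
```

Call:
{"name": "send_rows", "arguments": {"commands": [[[0,0,0.1],[4,-1,0],0],[[0,0,0.175],[5,-5,0],0],[[0,0,0.175],[6,-9,-1],0],[[0,0,0.175],[7,-13,-2],0],[[0,0,0.175],[8,-17,-2],0]]}}

```text
t: 1.73
tcp_pos: [0.4431, 0.3099, 0.2896]
orientation: [[-0.974, 0.224, -0.002], [0.224, 0.974, -0.002], [0.002, -0.002, -1.0]]
ft_force: [-0.1, -0.4, 0.4]
grip_width: 1.0
```

```bash
python3 lg.py
```

```text
1.73 [-0.729  0.201  0.048  1.778 -0.011  1.166  0.667] [0.4431 0.3099 0.2896]
[[-0.974, 0.224, -0.002], [0.224, 0.974, -0.002], [0.002, -0.002, -1.0]] [-0.1 -0.4  0.4] 1.0
```

Call:
{"name": "send_rows", "arguments": {"commands": [[[0.028,-0.117,0],[2,-4,0],0],[[0.056,-0.234,0],[4,-8,0],0],[[0.084,-0.35,0],[6,-11,0],0],[[0.112,-0.467,0],[8,-14,0],0],[[0.14,-0.584,0],[8,-17,0],0]]}}

```text
t: 2.15
tcp_pos: [0.5268, 0.1402, 0.2938]
orientation: [[-0.816, 0.149, 0.558], [0.265, 0.955, 0.133], [-0.513, 0.256, -0.819]]
ft_force: [1.6, -0.9, 0.5]
grip_width: 0.999
```

```bash
python3 lg.py
```

```text
2.15 [-0.569 -0.063  0.174  2.188  0.25   0.421  0.753] [0.5268 0.1402 0.2938]
[[-0.816, 0.149, 0.558], [0.265, 0.955, 0.133], [-0.513, 0.256, -0.819]] [ 1.6 -0.9  0.5] 0.999
```

```bash
cat > kin.py <<'E'
import numpy as np,pickle,itertools
from scipy.spatial.transform import Rotation as Ro
from scipy.optimize import least_squares
L=pickle.load(open('log.pkl','rb'))
q0=np.array([-1.19789777,0.46856727,-0.04859909,1.53247358,0.02412332,1.14099513,-0.08229139]);
D=[(q0,np.array([0.26395143,0.62128809,0.23136815]),np.array([[-9.20369631e-01,3.91049537e-01,3.48553156e-05],[3.91049538e-01,9.20369621e-01,1.38924977e-04],[2.22467744e-05,1.41492485e-04,-9.99999990e-01]]))]+[(s['q'],s['tcp_pos'],s['orientation']) for s in L]
Q=np.array([d[0] for d in D]);P=np.array([d[1] for d in D]);R=np.array([d[2] for d in D])
AX='zyzyzyz'
def rots(q,s,o1,o7):
    out=[];A=np.eye(3)
    for i in range(7):
        a=s[i]*q[i]+(o1 if i==0 else o7 if i==6 else 0)
        A=A@Ro.from_euler(AX[i],a).as_matrix(); out.append(A)
    return out
if __name__=='__main__':
    res=[]
    for s in itertools.product([1,-1],repeat=7):
        if s[1]<0: continue
        for o1 in (0,np.pi):
          def f(x): return np.concatenate([(rots(q,s,x[0],x[1])[-1]-r).ravel() for q,r in zip(Q,R)])
          for o7 in (0,1.57,3.14,-1.57):
            r=least_squares(f,[o1,o7]); res.append((r.cost,s,r.x.round(4)))
    res.sort(key=lambda a:a[0])
    for r in res[:8]: print(r)
E
python3 kin.py
```

```text
(np.float64(4.8567608498021827e-17), (-1, 1, -1, 1, -1, 1, -1), array([6.2832, 1.5708]))
(np.float64(4.856760903905079e-17), (-1, 1, -1, 1, -1, 1, -1), array([6.2832, 1.5708]))
(np.float64(4.856760926932171e-17), (-1, 1, -1, 1, -1, 1, -1), array([-0.    ,  1.5708]))
(np.float64(4.8567609445463736e-17), (-1, 1, -1, 1, -1, 1, -1), array([-0.    ,  1.5708]))
(np.float64(4.8567609569847933e-17), (-1, 1, -1, 1, -1, 1, -1), array([-0.    ,  1.5708]))
(np.float64(4.8567609736899387e-17), (-1, 1, -1, 1, -1, 1, -1), array([6.2832, 1.5708]))
(np.float64(4.856760986996399e-17), (-1, 1, -1, 1, -1, 1, -1), array([-0.    ,  1.5708]))
(np.float64(4.8597236078970465e-17), (-1, 1, -1, 1, -1, 1, -1), array([-0.    ,  1.5708]))
```

Call:
{"name": "send_rows", "arguments": {"commands": [[[0.1,0.06,0],[0,-3,2],0],[[0.2,0.12,0],[0,-6,4],0],[[0.3,0.18,0],[0,-9,6],0],[[0.4,0.24,0],[0,-12,8],0],[[0.5,0.3,0],[0,-12,10],0]]}}

```text
t: 2.57
tcp_pos: [0.5216, 0.0312, 0.378]
orientation: [[-0.9, 0.243, 0.361], [0.391, 0.814, 0.43], [-0.189, 0.528, -0.828]]
ft_force: [1.6, -0.3, -2.1]
grip_width: 0.994
```

```bash
python3 lg.py
```

```text
2.57 [-0.513 -0.077  0.624  1.979 -0.555  0.951  1.599] [0.5216 0.0312 0.378 ]
[[-0.9, 0.243, 0.361], [0.391, 0.814, 0.43], [-0.189, 0.528, -0.828]] [ 1.6 -0.3 -2.1] 0.994
```

Call:
{"name": "send_rows", "arguments": {"commands": [[[0,0.1,0],[0,0,2],0],[[0,0.2,0],[0,0,4],0],[[0,0.3,0],[0,0,4],0],[[0,0.4,0],[0,0,4],0],[[0,0.5,0.1],[0,0,4],0]]}}

```text
t: 2.98
tcp_pos: [0.5232, 0.0319, 0.4196]
orientation: [[-0.915, 0.388, -0.107], [0.308, 0.846, 0.436], [0.26, 0.366, -0.894]]
ft_force: [0.2, -0.3, 0.3]
grip_width: 0.999
```

```bash
python3 lg.py
```

```text
2.98 [-0.437  0.208  0.667  1.599 -0.539  1.607  1.471] [0.5232 0.0319 0.4196]
[[-0.915, 0.388, -0.107], [0.308, 0.846, 0.436], [0.26, 0.366, -0.894]] [ 0.2 -0.3  0.3] 0.999
```

Call:
{"name": "send_rows", "arguments": {"commands": [[[-0.1,0,0],[0,0,0],0],[[-0.2,0,0],[0,0,0],0],[[-0.3,0,0],[0,2,0],0],[[-0.4,0,0],[0,4,0],0],[[-0.5,0,0],[0,6,0],0]]}}

```text
t: 3.4
tcp_pos: [0.5238, 0.0919, 0.4185]
orientation: [[-0.914, 0.392, -0.102], [0.398, 0.916, -0.051], [0.074, -0.087, -0.993]]
ft_force: [1.0, -0.4, -0.3]
grip_width: 1.001
```

```bash
python3 lg.py
```

```text
3.4 [-0.756  0.192  0.599  1.543 -0.074  1.549  1.01 ] [0.5238 0.0919 0.4185]
[[-0.914, 0.392, -0.102], [0.398, 0.916, -0.051], [0.074, -0.087, -0.993]] [ 1.  -0.4 -0.3] 1.001
```

```bash
cat > kin2.py <<'E'
from kin import *
S=(-1,1,-1,1,-1,1,-1)
A=[];b=[]
for q,p in zip(Q,P):
    rs=rots(q,S,0,np.pi/2)
    # columns: h, then per frame xyz (drop gauge)
    cols=[np.array([[0],[0],[1.]])]
    for i in range(7):
        axd='xyz'.index(AX[i])
        keep=[k for k in range(3)]
        cols.append(rs[i])
    A.append(np.hstack(cols)); b.append(p)
A=np.vstack(A);b=np.hstack(b)
names=['h']+[f'{i+1}{c}' for i in range(7) for c in 'xyz']
# physical guess: h, link along z after joints 2(L1),4(L2),6/7(L3) plus x offsets and y offsets
for sel in (['h','2z','4z','7z'],['h','2z','4z','7z','2x','4x','6x','1x'],['h','2z','4z','7z','2x','4x','6x','1y'],['h','2z','4z','7z','2x','4x','6x','1x','1y','3y','5y']):
    k=[names.index(n) for n in sel]
    x,res,rk,sv=np.linalg.lstsq(A[:,k],b,rcond=1e-9)
    print(dict(zip(sel,x.round(4))),'max err',abs(A[:,k]@x-b).max().round(5),rk)
E
python3 kin2.py
```

```text
{'h': np.float64(0.2751), '2z': np.float64(0.4815), '4z': np.float64(0.4904), '7z': np.float64(0.2619)} max err 0.0447 4
{'h': np.float64(0.2634), '2z': np.float64(0.5768), '4z': np.float64(0.5275), '7z': np.float64(0.3391), '2x': np.float64(-0.0222), '4x': np.float64(0.0011), '6x': np.float64(-0.0178), '1x': np.float64(-0.0582)} max err 0.04141 8
{'h': np.float64(0.2073), '2z': np.float64(0.5703), '4z': np.float64(0.4622), '7z': np.float64(0.3091), '2x': np.float64(-0.009), '4x': np.float64(-0.0161), '6x': np.float64(0.0), '1y': np.float64(-0.0414)} max err 0.00352 8
{'h': np.float64(0.2377), '2z': np.float64(0.5542), '4z': np.float64(0.4668), '7z': np.float64(0.306), '2x': np.float64(-0.0), '4x': np.float64(0.0), '6x': np.float64(-0.0), '1x': np.float64(0.0), '1y': np.float64(-0.0264), '3y': np.float64(-0.0154), '5y': np.float64(-0.0004)} max err 0.0 11
```

```bash
cat > ik.py <<'E'
import numpy as np
from scipy.spatial.transform import Rotation as Ro
from scipy.optimize import least_squares
S=np.array((-1,1,-1,1,-1,1,-1.));AX='zyzyzyz'
lo=np.array([-2.59,-.33,-1.39,.1,-1.04,.21,-2.66]);hi=np.array([2.59,1.99,1.29,2.45,4.18,1.99,2.66])
T=[np.array([0,-.0264,0]),np.array([0,0,.5542]),np.array([0,-.0154,0]),np.array([0,0,.4668]),np.array([0,-.0004,0]),np.zeros(3),np.array([0,0,.306])]
def _r(ax,a):
    c,s=np.cos(a),np.sin(a)
    return np.array([[c,-s,0],[s,c,0],[0,0,1]]) if ax=='z' else np.array([[c,0,s],[0,1,0],[-s,0,c]])
def fk(q,full=False):
    A=np.eye(3);p=np.array([0,0,.2377]);pts=[p]
    for i in range(7):
        A=A@_r(AX[i],S[i]*q[i]+(np.pi/2 if i==6 else 0)); p=p+A@T[i]; pts.append(p)
    return (p,A,pts) if full else (p,A)
def ik(p,R,seeds,m=0.02,w=0.0,wf=None):
    best=None
    for s in seeds:
        def f(q):
            pp,A=fk(q)
            e=np.concatenate([(pp-p)*10,(Ro.from_matrix(A@R.T).as_rotvec())*3])
            return e if w==0 else np.concatenate([e,w*(q-s)])
        r=least_squares(f,np.clip(s,lo+m+1e-6,hi-m-1e-6),bounds=(lo+m,hi-m),max_nfev=60)
        pp,A=fk(r.x); ep=np.linalg.norm(pp-p); er=np.linalg.norm(Ro.from_matrix(A@R.T).as_rotvec())
        c=ep*10+er*3
        if best is None or c<best[0]: best=(c,r.x,ep,er)
        if c<1e-3: break
    return best
def toolR(psi,e,flip=1):
    """tool z = elevation e below horizontal, heading psi; tool y horizontal, = flip*left of heading"""
    z=np.array([np.cos(psi)*np.cos(e),np.sin(psi)*np.cos(e),-np.sin(e)])
    y=flip*np.array([-np.sin(psi),np.cos(psi),0]); x=np.cross(y,z)
    return np.stack([x,y,z],1)
E
cat > feas.py <<'E'
from ik import *
import pickle
from kin import Q,P,R
print(max(np.abs(fk(q)[0]-p).max() for q,p in zip(Q,P)))
rng=np.random.default_rng(0)
seeds=[Q[1]]+[rng.uniform(lo,hi) for _ in range(14)]
for nm,(x,y) in dict(L=(.538,.186),R=(.480,-.0465),far=(.75,0),farL=(.7,.3)).items():
  for e in (0,15,30,45):
    o=[]
    for psi in range(-180,180,30):
        pp=psi-14
        Rm=toolR(np.radians(pp),np.radians(e))
        g=np.array([x,y,.11]); p=g+.019*Rm[:,2]
        c=[]
        for fl in (1,-1):
            b=ik(p,toolR(np.radians(pp),np.radians(e),fl),seeds)
            c.append(b[0])
        o.append(min(c))
    print(nm,e,['.' if v<2e-3 else '%.1f'%v for v in o],flush=True)
E
python3 feas.py
```

```text
5.59535108160536e-05
L 0 ['0.3', '1.6', '0.6', '.', '.', '.', '.', '0.4', '.', '.', '.', '.']
L 15 ['.', '0.7', '0.1', '.', '.', '.', '.', '0.5', '.', '.', '.', '.']
L 30 ['.', '.', '.', '.', '.', '.', '.', '0.3', '.', '.', '.', '.']
L 45 ['.', '.', '.', '.', '.', '.', '.', '.', '.', '.', '.', '.']
R 0 ['0.9', '0.3', '.', '.', '.', '0.2', '1.2', '0.8', '.', '.', '.', '.']
R 15 ['0.0', '.', '.', '.', '.', '0.3', '1.5', '1.0', '0.2', '.', '.', '.']
R 30 ['.', '.', '.', '.', '.', '0.2', '1.2', '0.8', '0.2', '.', '.', '.']
R 45 ['.', '.', '.', '.', '.', '.', '0.5', '0.3', '.', '.', '.', '.']
far 0 ['2.4', '2.3', '0.7', '.', '.', '.', '.', '.', '.', '.', '.', '0.8']
far 15 ['1.8', '1.7', '0.3', '.', '.', '.', '.', '.', '.', '.', '.', '0.4']
far 30 ['0.9', '0.9', '.', '.', '.', '.', '.', '.', '.', '.', '.', '.']
far 45 ['0.1', '0.1', '.', '.', '.', '.', '.', '.', '.', '.', '.', '.']
farL 0 ['1.2', '2.8', '2.1', '0.3', '.', '.', '.', '.', '.', '.', '0.0', '.']
farL 15 ['0.9', '2.0', '1.5', '0.1', '.', '.', '.', '.', '.', '.', '.', '.']
farL 30 ['0.3', '1.1', '0.8', '.', '.', '.', '.', '.', '.', '.', '.', '.']
farL 45 ['.', '0.2', '0.0', '.', '.', '.', '.', '.', '.', '.', '.', '.']
```

```bash
cat > sim.py <<'E'
from ik import *
from kin import Q
def jac(q):
    J=np.zeros((6,7)); A0=fk(q)
    for i in range(7):
        d=q.copy(); d[i]+=1e-5; p,A=fk(d)
        J[:3,i]=(p-A0[0])/1e-5; J[3:,i]=Ro.from_matrix(A@A0[1].T).as_rotvec()/1e-5
    return J
def step(q,p,R,n=6):
    for _ in range(n):
        pp,A=fk(q); e=np.concatenate([p-pp,Ro.from_matrix(R@A.T).as_rotvec()])
        if np.linalg.norm(e)<1e-4: break
        J=jac(q); free=np.ones(7,bool)
        for _ in range(4):
            Jf=J*free; dq=Jf.T@np.linalg.solve(Jf@Jf.T+1e-4*np.eye(6),e)
            v=((q+dq<lo+.01)|(q+dq>hi-.01))&free&(np.abs(dq)>1e-9)
            if not v.any(): break
            free&=~v
        q=np.clip(q+np.clip(dq,-.2,.2),lo+.01,hi-.01)
    return q,np.linalg.norm(e[:3]),np.linalg.norm(e[3:])
from scipy.spatial.transform import Slerp
def path(q,wps,n=20,verbose=True):
    for k,(p,R) in enumerate(wps):
        p0,R0=fk(q); rv=Ro.from_matrix(R@R0.T).as_rotvec(); worst=0
        for i in range(1,n+1):
            f=i/n; q,ep,er=step(q,p0+f*(p-p0),Ro.from_rotvec(f*rv).as_matrix()@R0); worst=max(worst,ep*10+er)
        if verbose: print(k,'worst',round(worst,3),'end',round(ep*1000,1),'mm',round(er,3),'turn',rv.round(2),'q',q.round(2))
    return q
E
python3 - <<'E'
from sim import *
q=Q[-1]
psi=np.radians(-13.4); od=np.array([np.cos(psi),np.sin(psi),0])
base=np.array([.4774,-.0371,0]); s=.110
g=base+s*od+[0,0,.025]
for flip in (1,-1):
  for head in (60,76,90,110,-90):
    for st in ((.45,-.32),(.42,-.38)):
      print('flip',flip,head,st)
      a=.26
      # tool grasp: z tilt back by a => elevation 90+15 deg relative heading psi ; flip sign for y
      Rg=toolR(psi,np.pi/2+a,flip)
      h=np.radians(head)
      up=np.array([0,0,.25])
      pg=g+.019*Rg[:,2]
      Rm=toolR((psi+h)/2,np.pi/2+a,flip); Rh=toolR(h,np.pi/2+a,flip)
      sp=np.array([*st,.0])
      R1=toolR(h,np.pi/4+a,flip);R2=toolR(h,a,flip)
      if flip==-1: q0=path(Q[-1],[(np.array([.55,-.05,.3]),toolR(psi,np.pi/2,1)),(np.array([.55,-.05,.3]),toolR(psi-np.pi/2,np.pi/2,1)),(np.array([.55,-.05,.3]),toolR(psi,np.pi/2,-1))],verbose=False)
      else: q0=Q[-1]
      q=path(q0,[(pg+[0,0,.15],Rg),(pg,Rg),(pg+up,Rg),(sp+[0,0,.3],Rm),(sp+[0,0,.3],Rh),(sp+[0,0,.25],R1),(sp+[0,0,.2],R2),(sp+[0,0,s]+.019*R2[:,2],R2)],verbose=True)
      print('   wrist',[p.round(2).tolist() for p in fk(q,True)[2][2:5]])
E
```

```text
flip 1 60 (0.45, -0.32)
0 worst 0.0 end 0.0 mm 0.0 turn [0.14 0.15 0.16] q [-0.32  0.57  0.55  1.68 -0.31  1.25  1.67]
1 worst 0.001 end 0.0 mm 0.0 turn [0. 0. 0.] q [-0.27  0.76  0.47  1.76 -0.41  1.    1.75]
2 worst 0.0 end 0.0 mm 0.0 turn [ 0. -0.  0.] q [-0.35  0.48  0.58  1.58 -0.26  1.43  1.63]
3 worst 0.0 end 0.0 mm 0.0 turn [-0.    0.    0.64] q [-0.02  0.32  0.59  1.68  0.04  1.34  2.53]
4 worst 0.0 end 0.0 mm 0.0 turn [0.   0.   0.64] q [ 1.17  0.37 -0.99  1.72  0.57  1.35  2.65]
5 worst 1.2 end 113.0 mm 0.07 turn [ 0.68 -0.39 -0.  ] q [ 1.48  0.86 -1.37  1.75  0.43  1.05  2.64]
6 worst 2.925 end 263.6 mm 0.289 turn [ 0.7  -0.45  0.04] q [ 1.69  1.49 -1.37  2.29  0.58  0.46  2.64]
7 worst 2.474 end 227.6 mm 0.197 turn [ 0.07 -0.18  0.05] q [ 1.71  1.63 -1.37  2.25  0.71  0.49  2.64]
   wrist [[-0.11, -0.54, 0.2], [-0.11, -0.54, 0.19], [0.29, -0.3, 0.13]]
flip 1 60 (0.42, -0.38)
0 worst 0.0 end 0.0 mm 0.0 turn [0.14 0.15 0.16] q [-0.32  0.57  0.55  1.68 -0.31  1.25  1.67]
1 worst 0.001 end 0.0 mm 0.0 turn [0. 0. 0.] q [-0.27  0.76  0.47  1.76 -0.41  1.    1.75]
2 worst 0.0 e
[... 15589 characters left out ...]
 0.91  0.88  1.77 -0.73  1.14 -1.11]
2 worst 0.0 end 0.0 mm 0.0 turn [ 0. -0.  0.] q [-0.62  0.64  1.08  1.59 -0.5   1.52 -1.26]
3 worst 0.0 end 0.0 mm 0.0 turn [ 0.    0.   -0.67] q [-0.07  0.64  1.23  1.58 -0.52  1.61 -1.25]
4 worst 0.0 end 0.0 mm 0.0 turn [-0.    0.   -0.67] q [-0.04  0.61  1.28  1.64 -0.66  1.6  -1.81]
5 worst 0.0 end 0.0 mm 0.0 turn [-0.79 -0.   -0.  ] q [-0.61  0.36  1.28  2.06  0.13  0.67 -2.64]
6 worst 1.782 end 166.6 mm 0.032 turn [-0.79  0.    0.  ] q [-1.01  1.69  1.28  2.34 -0.83  0.26 -2.64]
7 worst 0.904 end 87.1 mm 0.033 turn [ 0.01 -0.01  0.03] q [-0.89  1.69  1.28  2.26 -0.81  0.23 -2.65]
   wrist [[0.37, 0.41, 0.17], [0.37, 0.41, 0.19], [0.45, -0.04, 0.12]]
```

```bash
cat > go.py <<'E'
from ik import *
import subprocess,sys
def go(p,R,vmax=4.0,wmax=0.122):
    from workcell import ctrl
    s=ctrl.sense()
    rv=Ro.from_matrix(R@s['orientation'].T).as_rotvec(); dp=(np.array(p)-s['tcp_pos'])*100
    n=int(np.ceil(max(np.linalg.norm(rv)/wmax,np.linalg.norm(dp)/vmax,1)))
    print('n',n,'total turn',rv.round(3),'shift cm',dp.round(2),'| per row turn',(rv/n).round(4),'shift',(dp/n).round(3))
    print('q',s['q'].round(2),'t',round(s['t'],2))
psiC=np.radians(-13.4); odC=np.array([np.cos(psiC),np.sin(psiC),0]); bC=np.array([.4774,-.0371,0])
E
python3 - <<'E'
from go import *
go([.60,-.02,.25],toolR(psiC,np.pi/2,-1))
from h import *
d=pickle.load(open('pics/top0.pkl','rb'))
for n,u in dict(dishcorner_front=(545,298),dishleft=(503,243),dishfl=(512,300),carab=(508,222),pink=(443,150),pinkl=(380,180),edge=(420,315),m=(470,330)).items(): print(n,ray(d,u,0.01).round(3))
E
```

```text
n 25 total turn [-0.146 -0.089 -2.963] shift cm [  7.62 -11.19 -16.85] | per row turn [-0.0058 -0.0035 -0.1185] shift [ 0.305 -0.447 -0.674]
q [-0.76  0.19  0.6   1.54 -0.07  1.55  1.01] t 3.4
dishcorner_front [ 0.4   -0.484  0.01 ]
dishleft [ 0.53  -0.395  0.01 ]
dishfl [ 0.396 -0.406  0.01 ]
carab [ 0.581 -0.41   0.01 ]
pink [ 0.763 -0.264  0.01 ]
pinkl [ 0.687 -0.107  0.01 ]
edge [ 0.364 -0.191  0.01 ]
m [ 0.329 -0.305  0.01 ]
```

Call:
{"name": "send_rows", "arguments": {"commands": [[[-0.006,-0.004,-0.12],[0.3,-0.5,-0.5],0],[[-0.012,-0.007,-0.24],[0.6,-1,-1],0],[[-0.018,-0.011,-0.36],[0.9,-1.5,-1.5],0],[[-0.024,-0.015,-0.48],[1.2,-2,-2],0],[[-0.03,-0.018,-0.6],[1.5,-2.5,-2.5],0]]}}

```text
t: 3.82
tcp_pos: [0.5386, 0.0667, 0.3923]
orientation: [[-0.527, 0.843, -0.105], [0.849, 0.529, -0.012], [0.045, -0.096, -0.994]]
ft_force: [0.2, 0.1, 0.2]
grip_width: 0.998
```

Call:
{"name": "send_rows", "arguments": {"commands": [[[-0.006,-0.004,-0.12],[0.3,-0.5,-0.7],0],[[-0.012,-0.007,-0.24],[0.6,-1,-1.4],0],[[-0.018,-0.011,-0.36],[0.9,-1.5,-2.1],0],[[-0.024,-0.015,-0.48],[1.2,-2,-2.8],0],[[-0.03,-0.018,-0.6],[1.5,-2.5,-3.5],0]]}}

```text
t: 4.23
tcp_pos: [0.5536, 0.0415, 0.3572]
orientation: [[0.045, 0.995, -0.086], [0.999, -0.043, 0.016], [0.013, -0.086, -0.996]]
ft_force: [0.4, -0.0, 0.6]
grip_width: 0.997
```

Call:
{"name": "send_rows", "arguments": {"commands": [[[-0.006,-0.004,-0.12],[0.3,-0.5,-0.7],0],[[-0.012,-0.007,-0.24],[0.6,-1,-1.4],0],[[-0.018,-0.011,-0.36],[0.9,-1.5,-2.1],0],[[-0.024,-0.015,-0.48],[1.2,-2,-2.8],0],[[-0.03,-0.018,-0.6],[1.5,-2.5,-3.5],0]]}}

```text
t: 4.65
tcp_pos: [0.5686, 0.0165, 0.3222]
orientation: [[0.601, 0.798, -0.053], [0.799, -0.6, 0.029], [-0.009, -0.06, -0.998]]
ft_force: [-0.4, -0.8, -0.9]
grip_width: 0.997
```

Call:
{"name": "send_rows", "arguments": {"commands": [[[-0.006,-0.004,-0.12],[0.3,-0.5,-0.7],0],[[-0.012,-0.007,-0.24],[0.6,-1,-1.4],0],[[-0.018,-0.011,-0.36],[0.9,-1.5,-2.1],0],[[-0.024,-0.015,-0.48],[1.2,-2,-2.8],0],[[-0.03,-0.018,-0.6],[1.5,-2.5,-3.5],0]]}}

```text
t: 5.07
tcp_pos: [0.5836, -0.0084, 0.2872]
orientation: [[0.947, 0.32, -0.02], [0.32, -0.947, 0.021], [-0.012, -0.026, -1.0]]
ft_force: [-1.5, 0.4, -0.6]
grip_width: 1.0
```

```bash
python3 lg.py; python3 - <<'E'
from go import *
Rg=toolR(psiC,np.pi/2+.26,-1); g=bC+.11*odC+[0,0,.026]; pg=g+.019*Rg[:,2]
print(pg)
go(pg-.1*Rg[:,2],Rg)
E
```

```text
5.07 [-0.816  0.434  1.072  1.713 -0.415  1.262 -0.889] [ 0.5836 -0.0084  0.2872]
[[0.947, 0.32, -0.02], [0.32, -0.947, 0.021], [-0.012, -0.026, -1.0]] [-1.5  0.4 -0.6] 1.0
[ 0.57965379 -0.06146029  0.00763859]
n 5 total turn [-0.038  0.25  -0.553] shift cm [  2.1   -5.9  -18.29] | per row turn [-0.0075  0.0499 -0.1107] shift [ 0.421 -1.18  -3.658]
q [-0.82  0.43  1.07  1.71 -0.41  1.26 -0.89] t 5.07
```

Call:
{"name": "send_rows", "arguments": {"commands": [[[-0.008,0.05,-0.111],[0.42,-1.2,-3.6],0],[[-0.015,0.1,-0.221],[0.84,-2.4,-7.2],0],[[-0.023,0.15,-0.332],[1.26,-3.6,-10.8],0],[[-0.03,0.2,-0.442],[1.7,-4.7,-14.4],0],[[-0.038,0.25,-0.553],[2.1,-5.9,-18.2],0]]}}

```text
t: 5.48
tcp_pos: [0.6054, -0.0669, 0.1037]
orientation: [[0.94, -0.23, -0.252], [-0.221, -0.973, 0.061], [-0.259, -0.001, -0.966]]
ft_force: [0.9, -0.1, 0.2]
grip_width: 1.001
```

```bash
python3 - <<'E'
from go import *
Rg=toolR(psiC,np.pi/2+.26,-1); g=bC+.11*odC+[0,0,.026]; pg=g+.019*Rg[:,2]
go(pg,Rg,2.5)
E
```

```text
n 4 total turn [-0.002 -0.002 -0.002] shift cm [-2.57  0.54 -9.61] | per row turn [-0.0004 -0.0005 -0.0006] shift [-0.644  0.135 -2.402]
q [-0.54  0.84  0.99  1.66 -0.67  1.32 -1.15] t 5.48
```

Call:
{"name": "send_rows", "arguments": {"commands": [[[0,0,0],[-0.7,0.14,-2.6],0],[[0,0,0],[-1.4,0.3,-5.2],0],[[0,0,0],[-2,0.42,-7.6],0],[[0,0,0],[-2.57,0.54,-9.6],0],[[0,0,0],[-2.57,0.54,-9.6],0]]}}

```text
t: 5.9
tcp_pos: [0.5754, -0.0603, 0.0055]
orientation: [[0.939, -0.226, -0.259], [-0.218, -0.974, 0.061], [-0.266, -0.001, -0.964]]
ft_force: [-0.7, 0.2, 0.0]
grip_width: 0.998
```

Call:
{"name": "send_rows", "arguments": {"commands": [[[0,0,0],[0,0,0],255],[[0,0,0],[0,0,0],255],[[0,0,0],[0,0,0],255],[[0,0,0],[0,0,0],255],[[0,0,0],[0,0,0],255]]}}

```text
t: 6.32
tcp_pos: [0.5807, -0.0625, 0.0113]
orientation: [[0.942, -0.226, -0.247], [-0.218, -0.974, 0.058], [-0.254, -0.001, -0.967]]
ft_force: [1.7, -0.2, 6.7]
grip_width: 0.6
```

```bash
python3 lg.py; python3 - <<'E'
from workcell import imaging
import cv2
d=imaging.get_image('top'); cv2.imwrite('pics/t1.png',cv2.resize(d['image'][120:340,150:470,::-1],None,fx=2.4,fy=2.4))
E
```

```text
6.32 [-0.528  0.919  0.921  1.772 -0.756  1.16  -1.082] [ 0.5807 -0.0625  0.0113]
[[0.942, -0.226, -0.247], [-0.218, -0.974, 0.058], [-0.254, -0.001, -0.967]] [ 1.7 -0.2  6.7] 0.6
```

View pics/t1.png

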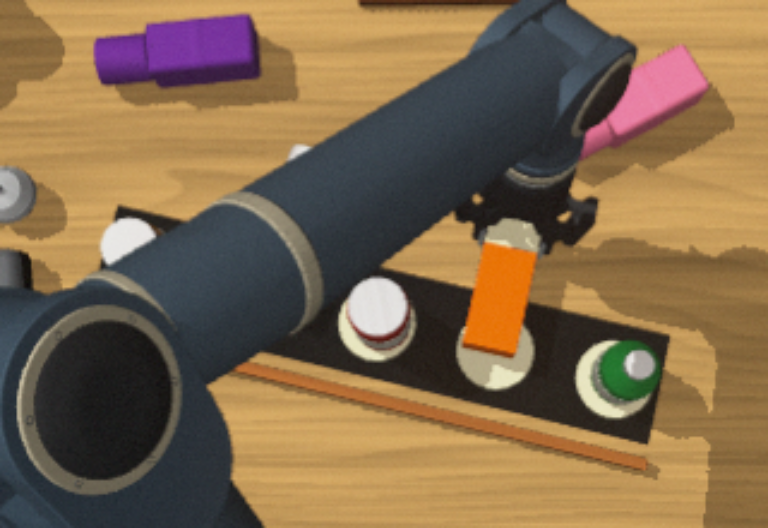

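Call:
{"name": "send_rows", "arguments": {"commands": [[[0,0,0],[0,0,3],255],[[0,0,0],[0,0,7],255],[[0,0,0],[0,-1,11],255],[[0,0,0],[0,-2,15],255],[[0,0,0],[0,-3,19],255]]}}

```text
t: 6.78
tcp_pos: [0.5784, -0.0918, 0.201]
orientation: [[0.941, -0.226, -0.251], [-0.218, -0.974, 0.06], [-0.258, -0.001, -0.966]]
ft_force: [0.1, 0.5, -2.5]
grip_width: 0.602
```

```bash
python3 lg.py; python3 - <<'E'
from go import *
from sim import *
from workcell import ctrl
s=ctrl.sense()
hd=np.radians(80)
e0=np.pi/2+.26
go([.43,-.29,.27],toolR(hd,e0,-1))
q=path(s['q'],[([.43,-.29,.27],toolR(hd,e0,-1)),([.43,-.29,.22],toolR(hd,.26+np.pi/4,-1)),([.43,-.29,.18],toolR(hd,.26,-1)),([.43,-.29,.11],toolR(hd,.26,-1))])
E
```

```text
6.78 [-0.568  0.713  1.084  1.647 -0.558  1.438 -1.155] [ 0.5784 -0.0918  0.201 ]
[[0.941, -0.226, -0.251], [-0.218, -0.974, 0.06], [-0.258, -0.001, -0.966]] [ 0.1  0.5 -2.5] 0.602
n 14 total turn [-0.    -0.002  1.624] shift cm [-14.84 -19.82   6.9 ] | per row turn [-0.00e+00 -1.00e-04  1.16e-01] shift [-1.06  -1.415  0.493]
q [-0.57  0.71  1.08  1.65 -0.56  1.44 -1.15] t 6.78
0 worst 0.0 end 0.0 mm 0.0 turn [-0.   -0.    1.62] q [-0.46  0.18  0.95  1.96  0.12  1.    0.24]
1 worst 0.0 end 0.0 mm 0.0 turn [ 0.77 -0.14 -0.  ] q [ 0.22  0.47  0.73  1.81 -0.67  1.44  1.04]
2 worst 0.0 end 0.0 mm 0.0 turn [ 0.77 -0.14  0.  ] q [ 0.65  0.85  0.43  1.68 -0.93  1.97  1.27]
3 worst 0.0 end 0.0 mm 0.0 turn [ 0.  0. -0.] q [ 0.66  0.95  0.41  1.67 -0.94  1.91  1.35]
```

Call:
{"name": "send_rows", "arguments": {"commands": [[[0,0,0.1],[-1,-1.4,3],255],[[0,0,0.22],[-2,-2.8,6],255],[[0,0,0.34],[-3,-4.2,7],255],[[0,0,0.46],[-4,-5.6,7],255],[[0,0,0.58],[-5.3,-7,7],255]]}}

```text
t: 7.2
tcp_pos: [0.526, -0.1624, 0.2701]
orientation: [[0.905, 0.351, -0.24], [0.339, -0.937, -0.089], [-0.256, -0.001, -0.967]]
ft_force: [-0.7, -0.2, -2.5]
grip_width: 0.602
```

Call:
{"name": "send_rows", "arguments": {"commands": [[[0,0,0.12],[-1,-1.4,0],255],[[0,0,0.24],[-2,-2.8,0],255],[[0,0,0.36],[-3,-4.2,0],255],[[0,0,0.48],[-4,-5.6,0],255],[[0,0,0.59],[-5.3,-7,0],255]]}}

```text
t: 7.62
tcp_pos: [0.4723, -0.2318, 0.269]
orientation: [[0.563, 0.812, -0.151], [0.785, -0.583, -0.208], [-0.257, -0.002, -0.966]]
ft_force: [-0.2, -0.2, -3.0]
grip_width: 0.599
```

```bash
python3 - <<'E'
from go import *
hd=np.radians(80)
go([.43,-.29,.27],toolR(hd,np.pi/2+.26,-1))
go([.43,-.29,.20],toolR(hd,.26,-1))
E
```

```text
n 4 total turn [-0.    -0.002  0.448] shift cm [-4.23 -5.82  0.1 ] | per row turn [-1.00e-04 -4.00e-04  1.12e-01] shift [-1.058 -1.455  0.025]
q [-0.54  0.33  0.99  1.85 -0.02  1.16 -0.18] t 7.62
n 14 total turn [ 1.457 -0.615  0.35 ] shift cm [-4.23 -5.82 -6.9 ] | per row turn [ 0.1041 -0.0439  0.025 ] shift [-0.302 -0.416 -0.493]
q [-0.54  0.33  0.99  1.85 -0.02  1.16 -0.18] t 7.62
```

Call:
{"name": "send_rows", "arguments": {"commands": [[[0,0,0.112],[-1.1,-1.5,0],255],[[0,0,0.224],[-2.1,-2.9,0],255],[[0,0,0.336],[-3.2,-4.4,0],255],[[0,0,0.448],[-4.2,-5.8,0],255],[[0,0,0.448],[-4.2,-5.8,0],255]]}}

```text
t: 8.03
tcp_pos: [0.4258, -0.2926, 0.2692]
orientation: [[0.178, 0.983, -0.049], [0.95, -0.185, -0.251], [-0.256, -0.002, -0.967]]
ft_force: [-1.1, -0.9, -3.3]
grip_width: 0.603
```

Call:
{"name": "send_rows", "arguments": {"commands": [[[0.118,-0.021,0],[0,0,-0.5],255],[[0.236,-0.042,0],[0,0,-1],255],[[0.354,-0.062,0],[0,0,-1.5],255],[[0.473,-0.083,0],[0,0,-2],255],[[0.591,-0.104,0],[0,0,-2.5],255]]}}

```text
t: 8.45
tcp_pos: [0.4314, -0.2898, 0.2449]
orientation: [[0.169, 0.984, 0.058], [0.926, -0.179, 0.333], [0.338, -0.002, -0.941]]
ft_force: [0.4, -0.5, -3.1]
grip_width: 0.598
```

Call:
{"name": "send_rows", "arguments": {"commands": [[[0.118,-0.021,0],[0,0,-0.5],255],[[0.236,-0.042,0],[0,0,-1],255],[[0.354,-0.062,0],[0,0,-1.5],255],[[0.473,-0.083,0],[0,0,-2],255],[[0.591,-0.104,0],[0,0,-2.5],255]]}}

```text
t: 8.87
tcp_pos: [0.4309, -0.291, 0.219]
orientation: [[0.109, 0.984, 0.139], [0.577, -0.177, 0.797], [0.809, -0.007, -0.587]]
ft_force: [0.4, 0.4, -2.9]
grip_width: 0.598
```

```bash
python3 lg.py; python3 - <<'E'
from go import *
hd=np.radians(80)
go([.43,-.29,.20],toolR(hd,.26,-1))
from workcell import imaging
import cv2
d=imaging.get_image('side'); cv2.imwrite('pics/s2.png',d['image'][:,:,::-1])
E
```

```text
8.87 [ 0.456  0.656  0.626  1.721 -0.852  1.789  1.185] [ 0.4309 -0.291   0.219 ]
[[0.109, 0.984, 0.139], [0.577, -0.177, 0.797], [0.809, -0.007, -0.587]] [ 0.4  0.4 -2.9] 0.598
n 4 total turn [ 0.361 -0.071  0.002] shift cm [-0.09  0.1  -1.9 ] | per row turn [ 0.0902 -0.0178  0.0004] shift [-0.023  0.026 -0.475]
q [ 0.46  0.66  0.63  1.72 -0.85  1.79  1.18] t 8.87
```

View pics/s2.png

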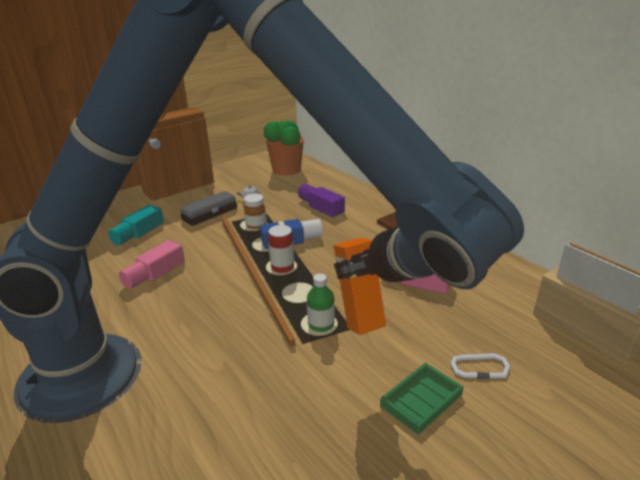

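Call:
{"name": "send_rows", "arguments": {"commands": [[[0.09,-0.018,0],[0,0,-2],255],[[0.18,-0.036,0],[0,0,-4],255],[[0.27,-0.053,0],[0,0,-6],255],[[0.361,-0.071,0],[0,0,-8],255],[[0.361,-0.071,0],[0,0,-9],255]]}}

```text
t: 9.33
tcp_pos: [0.4295, -0.2893, 0.1236]
orientation: [[0.053, 0.985, 0.167], [0.252, -0.175, 0.952], [0.966, -0.008, -0.258]]
ft_force: [-0.5, 0.8, -3.7]
grip_width: 0.597
```

```bash
python3 lg.py; python3 - <<'E'
from go import *
hd=np.radians(80)
go([.43,-.29,.109],toolR(hd,.257,-1))
E
```

```text
9.33 [ 0.646  0.937  0.434  1.678 -0.945  1.932  1.337] [ 0.4295 -0.2893  0.1236]
[[0.053, 0.985, 0.167], [0.252, -0.175, 0.952], [0.966, -0.008, -0.258]] [-0.5  0.8 -3.7] 0.597
n 1 total turn [ 0.002 -0.009  0.001] shift cm [ 0.05 -0.07 -1.46] | per row turn [ 0.0021 -0.0088  0.0015] shift [ 0.054 -0.067 -1.459]
q [ 0.65  0.94  0.43  1.68 -0.95  1.93  1.34] t 9.33
```

Call:
{"name": "send_rows", "arguments": {"commands": [[[0,-0.008,0],[0,0,-0.6],255],[[0,-0.008,0],[0,0,-1.1],255],[[0,-0.008,0],[0,0,-1.5],255],[[0,-0.008,0],[0,0,-1.7],255],[[0,-0.008,0],[0,0,-1.7],255]]}}

```text
t: 9.75
tcp_pos: [0.4314, -0.2899, 0.1135]
orientation: [[0.036, 0.985, 0.169], [0.26, -0.173, 0.95], [0.965, 0.01, -0.262]]
ft_force: [0.2, 0.2, -3.0]
grip_width: 0.604
```

```bash
python3 lg.py
```

```text
9.75 [ 0.647  0.951  0.431  1.674 -0.95   1.92   1.362] [ 0.4314 -0.2899  0.1135]
[[0.036, 0.985, 0.169], [0.26, -0.173, 0.95], [0.965, 0.01, -0.262]] [ 0.2  0.2 -3. ] 0.604
```

Call:
{"name": "send_rows", "arguments": {"commands": [[[0,0.004,0],[0,0,-0.3],255],[[0,0.004,0],[0,0,-0.5],255],[[0,0.004,0],[0,0,-0.6],255],[[0,0.004,0],[0,0,-0.6],255]]}}

```text
t: 10.08
tcp_pos: [0.4311, -0.2904, 0.1086]
orientation: [[0.039, 0.985, 0.17], [0.255, -0.174, 0.951], [0.966, 0.006, -0.258]]
ft_force: [-0.4, -1.8, 5.4]
grip_width: 0.599
```

```bash
python3 lg.py
```

```text
10.08 [ 0.649  0.961  0.43   1.672 -0.952  1.92   1.364] [ 0.4311 -0.2904  0.1086]
[[0.039, 0.985, 0.17], [0.255, -0.174, 0.951], [0.966, 0.006, -0.258]] [-0.4 -1.8  5.4] 0.599
```

Call:
{"name": "send_rows", "arguments": {"commands": [[[0,0,0],[0,0,0],0],[[0,0,0],[0,0,0],0],[[0,0,0],[0,0,0],0],[[0,0,0],[0,0,0],0]]}}

```text
t: 10.42
tcp_pos: [0.4308, -0.2898, 0.1064]
orientation: [[0.041, 0.985, 0.169], [0.257, -0.174, 0.951], [0.966, 0.004, -0.26]]
ft_force: [1.0, 0.1, 0.1]
grip_width: 0.998
```

Call:
{"name": "send_rows", "arguments": {"commands": [[[0,0,0],[-0.2,-1,0.3],0],[[0,0,0],[-0.5,-3,0.8],0],[[0,0,0],[-1,-5.8,1.6],0],[[0,0,0],[-1.5,-8.6,2.4],0],[[0,0,0],[-2,-11,4],0]]}}

```text
t: 10.83
tcp_pos: [0.4101, -0.4013, 0.1452]
orientation: [[0.045, 0.985, 0.168], [0.257, -0.174, 0.951], [0.965, 0.001, -0.261]]
ft_force: [0.4, 0.5, -0.7]
grip_width: 0.999
```

```bash
python3 lg.py; python3 - <<'E'
from workcell import imaging
import cv2,pickle
d=imaging.get_image('side'); cv2.imwrite('pics/s3.png',d['image'][:,:,::-1])
d=imaging.get_image('top'); pickle.dump(d,open('pics/t3.pkl','wb')); cv2.imwrite('pics/t3.png',d['image'][:,:,::-1])
E
```

```text
10.83 [ 0.924  0.962  0.194  1.422 -0.805  1.976  1.162] [ 0.4101 -0.4013  0.1452]
[[0.045, 0.985, 0.168], [0.257, -0.174, 0.951], [0.965, 0.001, -0.261]] [ 0.4  0.5 -0.7] 0.999
```

View pics/s3.png

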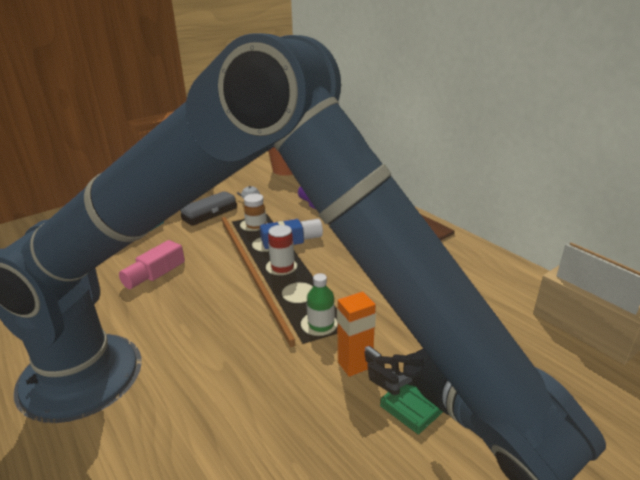

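View pics/t3.png

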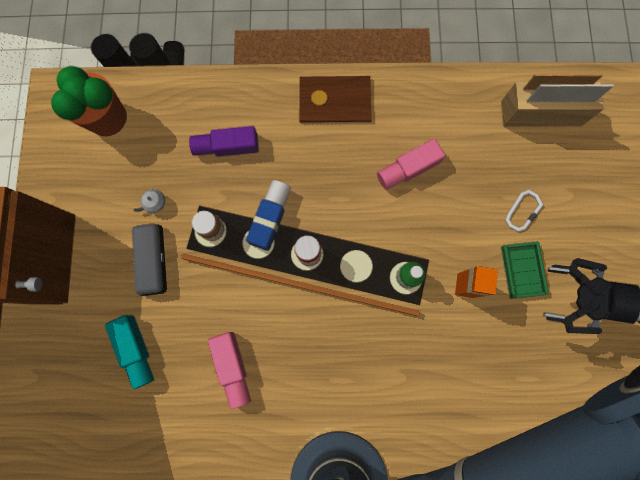

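The carton now stands free at (477,282) in the top view, and the right spot is fully visible at (356,266).

```bash
python3 - <<'E'
from h import *
d=pickle.load(open('pics/t3.pkl','rb')); W=cloud(d); im=d['image']
H,S,V=[cv2.cvtColor(im,cv2.COLOR_RGB2HSV)[...,i].astype(int) for i in range(3)]
roi=np.zeros(H.shape,bool); roi[240:310,440:503]=1
m=roi&(W[...,2]>.135); p=W[m]; print(m.sum(),np.median(p[:,2]),cv2.minAreaRect((p[:,:2]*1000).astype(np.float32)),p.mean(0))
roi[:]=0; roi[245:290,335:380]=1
m=roi&(V>120)&(S<110)&(abs(W[...,2])<.01); m=cv2.morphologyEx(m.astype(np.uint8),cv2.MORPH_OPEN,np.ones((3,3)))>0
p=W[m]; print('spotR',m.sum(),p.mean(0),cv2.minEnclosingCircle((p[:,:2]*1000).astype(np.float32)))
dark=np.zeros_like(roi); dark[195:320,180:435]=1; dark&=(V<45)&(abs(W[...,2])<.008)
print(cv2.minAreaRect((W[dark][:,:2]*1000).astype(np.float32)))
E
```

```text
638 0.14954829835392106 ((410.87347412109375, -154.10247802734375), (62.02671432495117, 352.50238037109375), 8.28456974029541) [ 0.42951268 -0.29037865  0.17727336]
spotR 801 [ 0.48013591 -0.04659338  0.00112354] ((480.2008361816406, -46.46556091308594), 38.030601501464844)
((513.5914916992188, 69.51695251464844), (569.3289184570312, 118.06563568115234), 76.182861328125)
```

```bash
python3 - <<'E'
from h import *
d=pickle.load(open('pics/t3.pkl','rb')); W=cloud(d)
roi=np.zeros(W.shape[:2],bool); roi[255:305,450:503]=1
m=roi&(W[...,2]>.140)&(W[...,2]<.16); n,l,st,ce=cv2.connectedComponentsWithStats(m.astype(np.uint8)); i=1+st[1:,4].argmax()
p=W[l==i]; print(st[i],p.mean(0),cv2.minAreaRect((p[:,:2]*1000).astype(np.float32)))
m=roi&(W[...,2]>.05)&(W[...,2]<.16);n,l,st,ce=cv2.connectedComponentsWithStats(m.astype(np.uint8)); i=1+st[1:,4].argmax(); p=W[l==i]; print(st[i],p[:,2].max(),p[:,2].min()); r=cv2.minAreaRect((p[:,:2]*1000).astype(np.float32));print(r)
from go import *
from sim import *
from workcell import ctrl
q=ctrl.sense()['q']
hd=np.radians(80)
# retreat up, then to tool down above carton
for yaw in (80,):
  R=toolR(np.radians(yaw),np.pi/2,-1)
  q2=path(q,[([.41,-.38,.28],toolR(hd,.26+.6,-1)),([.43,-.29,.25],R),([.43,-.29,.135],R),([.43,-.29,.25],R),([.48,-.0465,.3],R),([.48,-.0465,.135],R),([.48,-.0465,.3],R)])
go([.41,-.38,.28],toolR(hd,.26+.6,-1))
E
```

```text
[473 266  25  29 599] [ 0.43199194 -0.30030367  0.14924583] ((432.3143310546875, -301.354736328125), (45.82963180541992, 52.121543884277344), 80.36307525634766)
[461 266  37  31 964] 0.1539426099222002 0.051286353416435566
((432.0524597167969, -301.2501525878906), (46.223018646240234, 52.83985900878906), 79.6142349243164)
0 worst 0.0 end 0.0 mm 0.0 turn [-0.58  0.11  0.  ] q [ 0.71  0.52  0.33  1.54 -0.6   1.69  0.98]
1 worst 0.0 end 0.0 mm 0.0 turn [-0.7   0.12  0.  ] q [ 0.21  0.2   0.35  1.89 -0.08  1.06  0.42]
2 worst 0.0 end 0.0 mm 0.0 turn [0. 0. 0.] q [ 0.25  0.34  0.32  2.02 -0.14  0.81  0.48]
3 worst 0.0 end 0.0 mm 0.0 turn [ 0. -0.  0.] q [ 0.21  0.2   0.35  1.89 -0.08  1.06  0.42]
4 worst 0.0 end 0.0 mm 0.0 turn [ 0. -0.  0.] q [-0.13  0.09  0.14  1.89 -0.01  1.17 -0.15]
5 worst 0.001 end 0.1 mm 0.0 turn [0. 0. 0.] q [-0.11  0.27  0.13  2.09 -0.05  0.78 -0.11]
6 worst 0.001 end 0.1 mm 0.0 turn [ 0. -0.  0.] q [-0.13  0.09  0.15  1.89 -0.01  1.17 -0.15]
n 5 total turn [-0.58   0.113  0.005] shift cm [ 0.21  2.66 13.15] | per row turn [-0.116   0.0226  0.001 ] shift [0.042 0.532 2.631]
q [ 0.93  0.96  0.2   1.42 -0.81  1.98  1.16] t 10.93
```

Call:
{"name": "send_rows", "arguments": {"commands": [[[-0.116,0.022,0],[0,0,2.6],0],[[-0.232,0.045,0],[0,0,5.3],0],[[-0.348,0.067,0],[0.1,0.5,7.9],0],[[-0.464,0.09,0],[0.2,1.5,10.5],0],[[-0.58,0.113,0],[0.2,2.6,13],0]]}}

```text
t: 11.35
tcp_pos: [0.4124, -0.3748, 0.2777]
orientation: [[0.137, 0.984, 0.111], [0.745, -0.176, 0.643], [0.652, -0.006, -0.758]]
ft_force: [0.9, 0.5, 0.4]
grip_width: 0.997
```

```bash
python3 - <<'E'
from go import *
go([.432,-.301,.20],toolR(np.radians(80),np.pi/2,-1))
E
```

```text
n 6 total turn [-0.7    0.119  0.005] shift cm [ 1.96  7.38 -7.77] | per row turn [-0.1167  0.0199  0.0008] shift [ 0.326  1.231 -1.296]
q [ 0.69  0.52  0.34  1.55 -0.6   1.69  0.98] t 11.35
```

Call:
{"name": "send_rows", "arguments": {"commands": [[[-0.117,0.02,0],[0.3,1.2,-0.5],0],[[-0.233,0.04,0],[0.7,2.5,-1],0],[[-0.35,0.06,0],[1,3.7,-2],0],[[-0.467,0.08,0],[1.3,4.9,-3],0],[[-0.583,0.1,0],[1.6,6.1,-5],0]]}}

```text
t: 11.77
tcp_pos: [0.4298, -0.3137, 0.2287]
orientation: [[0.176, 0.984, 0.025], [0.977, -0.177, 0.116], [0.118, 0.004, -0.993]]
ft_force: [-0.0, -0.5, 0.1]
grip_width: 0.997
```

```bash
python3 - <<'E'
from go import *
go([.432,-.301,.20],toolR(np.radians(80),np.pi/2,-1))
E
```

```text
n 1 total turn [-0.116  0.025  0.003] shift cm [ 0.22  1.27 -2.87] | per row turn [-0.1158  0.0252  0.0035] shift [ 0.221  1.265 -2.875]
q [ 0.3   0.27  0.38  1.86 -0.23  1.09  0.61] t 11.77
```

Call:
{"name": "send_rows", "arguments": {"commands": [[[-0.116,0.02,0.003],[0.2,1.3,-2],0],[[-0.116,0.02,0.003],[0.2,1.3,-5],0],[[-0.116,0.02,0.003],[0.2,1.3,-8],0],[[-0.116,0.02,0.003],[0.2,1.3,-11],0],[[-0.116,0.02,0.003],[0.2,1.3,-11.5],0]]}}

```text
t: 12.18
tcp_pos: [0.4278, -0.2972, 0.1073]
orientation: [[0.173, 0.985, -0.009], [0.985, -0.173, 0.012], [0.011, -0.011, -1.0]]
ft_force: [-0.2, -0.3, -0.6]
grip_width: 0.999
```

```bash
python3 lg.py
```

```text
12.18 [ 0.248  0.389  0.353  2.026 -0.197  0.772  0.547] [ 0.4278 -0.2972  0.1073]
[[0.173, 0.985, -0.009], [0.985, -0.173, 0.012], [0.011, -0.011, -1.0]] [-0.2 -0.3 -0.6] 0.999
```

Call:
{"name": "send_rows", "arguments": {"commands": [[[0,0,0],[0.2,-0.2,0.3],0],[[0,0,0],[0.2,-0.2,0.5],255],[[0,0,0],[0.2,-0.2,0.5],255],[[0,0,0],[0.2,-0.2,0.5],255],[[0,0,0],[0.2,-0.2,0.5],255]]}}

```text
t: 12.6
tcp_pos: [0.4333, -0.3031, 0.1187]
orientation: [[0.175, 0.985, 0.002], [0.985, -0.175, 0.006], [0.007, 0.001, -1.0]]
ft_force: [-2.2, 1.0, 7.0]
grip_width: 0.602
```

Call:
{"name": "send_rows", "arguments": {"commands": [[[0,0,0],[0,0,0],255],[[0,0,0],[0,0,0.5],255],[[0,0,0],[0,0,3],255],[[0,0,0],[0,0,7],255],[[0,0,0],[0,0,11],255]]}}

```text
t: 13.02
tcp_pos: [0.4316, -0.3014, 0.2273]
orientation: [[0.175, 0.985, -0.003], [0.985, -0.175, 0.009], [0.008, -0.004, -1.0]]
ft_force: [1.0, -0.0, -2.3]
grip_width: 0.599
```

```bash
python3 lg.py
```

```text
13.02 [ 0.202  0.239  0.396  1.903 -0.114  1.028  0.472] [ 0.4316 -0.3014  0.2273]
[[0.175, 0.985, -0.003], [0.985, -0.175, 0.009], [0.008, -0.004, -1.0]] [ 1.  -0.  -2.3] 0.599
```

Call:
{"name": "send_rows", "arguments": {"commands": [[[0,0,0],[0,0,3.5],255],[[0,0,0],[0.6,2,6.5],255],[[0,0,0],[1.3,6,6.5],255],[[0,0,0],[2,10,6.5],255],[[0,0,0],[2.7,14,6.5],255]]}}

```text
t: 13.43
tcp_pos: [0.4595, -0.1607, 0.2928]
orientation: [[0.176, 0.984, 0.002], [0.984, -0.176, 0.008], [0.008, 0.001, -1.0]]
ft_force: [0.8, 0.5, -2.9]
grip_width: 0.6
```

Call:
{"name": "send_rows", "arguments": {"commands": [[[0,0,0],[0.7,4,0],255],[[0,0,0],[1.4,8,0],255],[[0,0,0],[2.1,11.4,0],255],[[0,0,0],[2.1,11.4,0],255],[[0,0,0],[2.1,11.4,-2],255]]}}

```text
t: 13.85
tcp_pos: [0.4835, -0.0455, 0.2749]
orientation: [[0.168, 0.986, 0.008], [0.986, -0.168, 0.008], [0.01, 0.007, -1.0]]
ft_force: [2.0, -1.3, -3.0]
grip_width: 0.597
```

```bash
python3 lg.py; python3 - <<'E'
from go import *
go([.480,-.0465,.125],toolR(np.radians(80),np.pi/2,-1))
from workcell import imaging
import cv2
d=imaging.get_image('side'); cv2.imwrite('pics/s4.png',d['image'][:,:,::-1])
E
```

```text
13.85 [-0.161  0.109  0.19   1.926 -0.033  1.101 -0.127] [ 0.4835 -0.0455  0.2749]
[[0.168, 0.986, 0.008], [0.986, -0.168, 0.008], [0.01, 0.007, -1.0]] [ 2.  -1.3 -3. ] 0.597
n 4 total turn [-0.008  0.008 -0.005] shift cm [ -0.35  -0.1  -14.99] | per row turn [-0.0021  0.0021 -0.0013] shift [-0.086 -0.026 -3.749]
q [-0.16  0.11  0.19  1.93 -0.03  1.1  -0.13] t 13.85
```

View pics/s4.png

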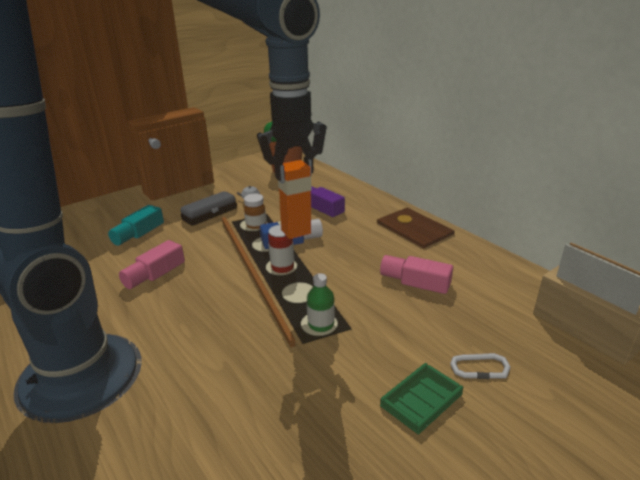

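Call:
{"name": "send_rows", "arguments": {"commands": [[[0,0,0],[0,0,-3.8],255],[[0,0,0],[0,0,-7.6],255],[[0,0,0],[0,0,-11],255],[[0,0,0],[0,0,-13.5],255],[[0,0,0],[0,0,-14.5],255]]}}

```text
t: 14.32
tcp_pos: [0.4779, -0.0485, 0.1235]
orientation: [[0.175, 0.984, -0.007], [0.984, -0.175, 0.008], [0.006, -0.008, -1.0]]
ft_force: [-0.9, -0.5, -3.3]
grip_width: 0.603
```

Call:
{"name": "send_rows", "arguments": {"commands": [[[0,0,0],[0,0,-0.3],255],[[0,0,0],[0,0,-0.6],255],[[0,0,0],[0,0,-0.9],255],[[0,0,0],[0,0,-0.9],255]]}}

```text
t: 14.65
tcp_pos: [0.4822, -0.0481, 0.1189]
orientation: [[0.174, 0.985, 0.003], [0.985, -0.174, 0.008], [0.008, 0.002, -1.0]]
ft_force: [0.1, 0.4, -2.0]
grip_width: 0.599
```

```bash
python3 lg.py
```

```text
14.65 [-0.131  0.301  0.178  2.1   -0.089  0.744 -0.071] [ 0.4822 -0.0481  0.1189]
[[0.174, 0.985, 0.003], [0.985, -0.174, 0.008], [0.008, 0.002, -1.0]] [ 0.1  0.4 -2. ] 0.599
```

Call:
{"name": "send_rows", "arguments": {"commands": [[[0,0,0],[0,0.1,-0.2],255],[[0,0,0],[0,0.1,-0.3],255],[[0,0,0],[0,0.1,-0.3],255]]}}

```text
t: 14.9
tcp_pos: [0.4824, -0.0476, 0.1186]
orientation: [[0.174, 0.985, 0.003], [0.985, -0.174, 0.008], [0.008, 0.002, -1.0]]
ft_force: [-7.5, -1.1, 23.3]
grip_width: 0.597
```

Call:
{"name": "send_rows", "arguments": {"commands": [[[0,0,0],[0,0,0.2],255],[[0,0,0],[0,0,0.2],0],[[0,0,0],[0,0,0.2],0],[[0,0,0],[0,0,0.2],0],[[0,0,0],[0,0,0.2],0]]}}

```text
t: 15.32
tcp_pos: [0.481, -0.0468, 0.1165]
orientation: [[0.174, 0.985, 0.0], [0.985, -0.174, 0.008], [0.008, -0.001, -1.0]]
ft_force: [0.5, -0.9, 0.2]
grip_width: 1.0
```

Call:
{"name": "send_rows", "arguments": {"commands": [[[0,0,0],[0,0,2],0],[[0,0,0],[0,0,5],0],[[0,0,0],[0,0,9],0],[[0,0,0],[0,0,13],0],[[0,0,0],[2,2,16],0]]}}

```text
t: 15.73
tcp_pos: [0.499, -0.0313, 0.2795]
orientation: [[0.181, 0.983, 0.001], [0.983, -0.181, 0.006], [0.006, -0.0, -1.0]]
ft_force: [1.1, -0.7, 0.1]
grip_width: 1.004
```

```bash
python3 lg.py; python3 - <<'E'
from workcell import imaging
from h import *
d=imaging.get_image('side'); cv2.imwrite('pics/s5.png',d['image'][:,:,::-1])
d=imaging.get_image('top');  pickle.dump(d,open('pics/t5.pkl','wb'));cv2.imwrite('pics/t5.png',d['image'][:,:,::-1])
E
```

```text
15.73 [-0.187  0.134  0.189  1.886 -0.035  1.123 -0.167] [ 0.499  -0.0313  0.2795]
[[0.181, 0.983, 0.001], [0.983, -0.181, 0.006], [0.006, -0.0, -1.0]] [ 1.1 -0.7  0.1] 1.004
```

View pics/s5.png

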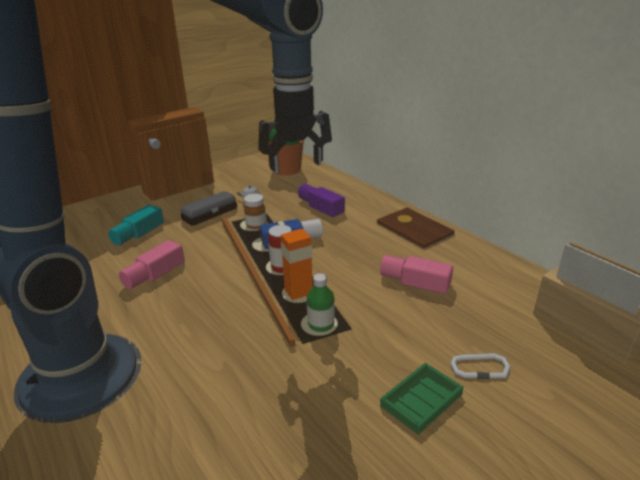

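View pics/t5.png

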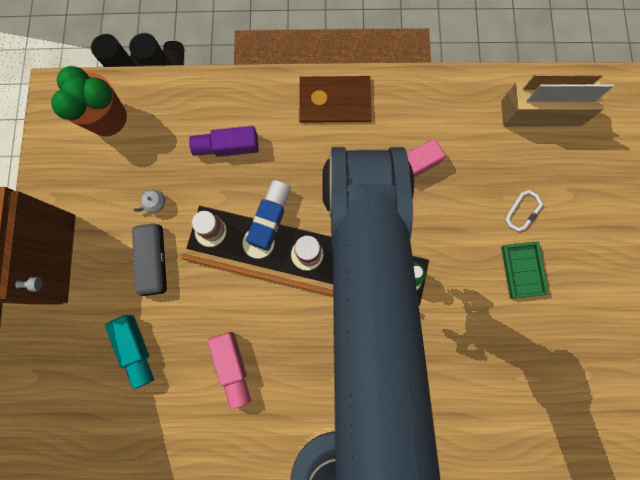

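```bash
cat >> go.py <<'E'
psiS=np.radians(-20.2); odS=np.array([np.cos(psiS),np.sin(psiS),0]); bS=np.array([.5242,.1858,0])
RgS=toolR(psiS,np.pi/2+.26,-1); gS=bS+.092*odS+[0,0,.028]; pgS=gS+.019*RgS[:,2]
E
python3 - <<'E'
from go import *
from sim import *
from workcell import ctrl
q=ctrl.sense()['q']; hd=np.radians(80); e0=np.pi/2+.26
print(pgS)
q=path(q,[(pgS-.1*RgS[:,2],RgS),(pgS,RgS),(pgS+[0,0,.27],RgS),([.43,-.29,.28],toolR(hd,e0,-1)),([.43,-.29,.22],toolR(hd,.26+np.pi/4,-1)),([.43,-.29,.18],toolR(hd,.26,-1)),([.43,-.29,.09],toolR(hd,.26,-1))])
go(pgS-.1*RgS[:,2],RgS)
from h import *
d=pickle.load(open('pics/t5.pkl','rb')); W=cloud(d)
roi=np.zeros(W.shape[:2],bool); roi[175:260,240:295]=1
m=roi&(W[...,2]>.02); n,l,st,ce=cv2.connectedComponentsWithStats(m.astype(np.uint8)); i=1+st[1:,4].argmax()
print(cv2.minAreaRect((W[l==i][:,:2]*1000).astype(np.float32)))
E
```

```text
[0.60595726 0.15571919 0.00963859]
0 worst 0.0 end 0.0 mm 0.0 turn [-0.14  0.27 -1.74] q [-0.48  0.68  0.39  1.57 -0.39  1.2  -1.87]
1 worst 0.0 end 0.0 mm 0.0 turn [ 0. -0.  0.] q [-0.48  0.76  0.34  1.67 -0.44  1.02 -1.83]
2 worst 0.0 end 0.0 mm 0.0 turn [ 0. -0.  0.] q [-0.53  0.49  0.43  1.46 -0.32  1.47 -1.98]
3 worst 0.0 end 0.0 mm 0.0 turn [-0.    0.    1.75] q [0.   0.13 0.4  1.93 0.23 1.05 0.11]
4 worst 0.0 end 0.0 mm 0.0 turn [ 0.77 -0.14  0.  ] q [ 0.48  0.41  0.38  1.8  -0.56  1.36  0.91]
5 worst 0.0 end 0.0 mm 0.0 turn [ 0.77 -0.14  0.  ] q [ 0.79  0.81  0.21  1.67 -0.87  1.87  1.18]
6 worst 0.0 end 0.0 mm 0.0 turn [0. 0. 0.] q [ 0.8   0.95  0.2   1.66 -0.87  1.79  1.27]
n 15 total turn [-0.144  0.275 -1.742] shift cm [ 12.41  17.07 -17.57] | per row turn [-0.0096  0.0183 -0.1161] shift [ 0.827  1.138 -1.171]
q [-0.19  0.14  0.18  1.88 -0.04  1.12 -0.17] t 15.83
((503.37274169921875, 129.46095275878906), (350.5848388671875, 130.53106689453125), 16.982994079589844)
```

Call:
{"name": "send_rows", "arguments": {"commands": [[[-0.01,0.018,-0.116],[0.8,1.1,0],0],[[-0.019,0.037,-0.232],[1.7,2.3,0],0],[[-0.029,0.055,-0.348],[2.5,3.4,0],0],[[-0.038,0.073,-0.464],[3.3,4.6,0],0],[[-0.048,0.092,-0.58],[4.1,5.7,0],0]]}}

```text
t: 16.25
tcp_pos: [0.5415, 0.0308, 0.2751]
orientation: [[0.686, 0.721, -0.099], [0.724, -0.69, -0.013], [-0.078, -0.063, -0.995]]
ft_force: [-0.4, -0.6, -0.2]
grip_width: 1.0
```

Call:
{"name": "send_rows", "arguments": {"commands": [[[-0.01,0.018,-0.116],[0.8,1.1,-1],0],[[-0.019,0.037,-0.232],[1.7,2.3,-2],0],[[-0.029,0.055,-0.348],[2.5,3.4,-4],0],[[-0.038,0.073,-0.464],[3.3,4.6,-6],0],[[-0.048,0.092,-0.58],[4.1,5.7,-8],0]]}}

```text
t: 16.67
tcp_pos: [0.5826, 0.0878, 0.1943]
orientation: [[0.957, 0.218, -0.189], [0.226, -0.974, 0.023], [-0.179, -0.065, -0.982]]
ft_force: [0.0, 0.7, 0.1]
grip_width: 1.0
```

```bash
python3 - <<'E'
from go import *
go(pgS-.1*RgS[:,2],RgS)
from workcell import imaging
from h import *
d=imaging.get_image('top');  pickle.dump(d,open('pics/t6.pkl','wb'));cv2.imwrite('pics/t6.png',d['image'][:,:,::-1])
E
```

```text
n 5 total turn [-0.06   0.085 -0.57 ] shift cm [ 4.75  5.9  -8.8 ] | per row turn [-0.0121  0.0169 -0.114 ] shift [ 0.949  1.18  -1.76 ]
q [-0.4   0.46  0.29  1.67 -0.19  1.22 -1.39] t 16.67
```

View pics/t6.png

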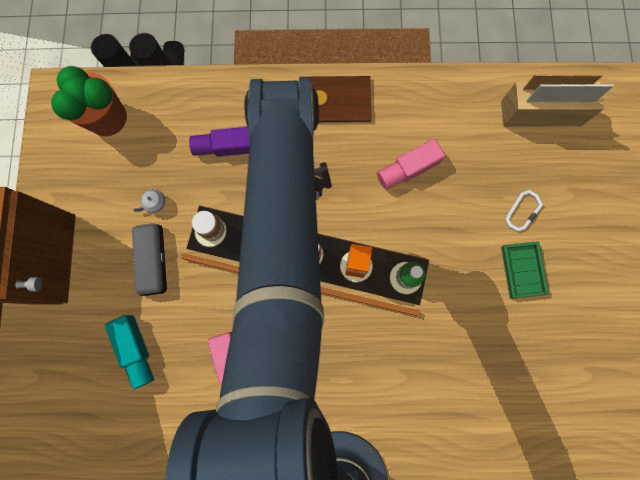

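Call:
{"name": "send_rows", "arguments": {"commands": [[[-0.012,0.017,-0.114],[1,1.2,-1],0],[[-0.024,0.034,-0.228],[2,2.4,-2.2],0],[[-0.036,0.051,-0.342],[3,3.6,-4],0],[[-0.048,0.068,-0.456],[4,4.8,-6],0],[[-0.06,0.085,-0.57],[4.75,5.9,-8.5],0]]}}

```text
t: 17.13
tcp_pos: [0.6313, 0.1466, 0.1108]
orientation: [[0.908, -0.344, -0.238], [-0.333, -0.939, 0.088], [-0.254, -0.001, -0.967]]
ft_force: [0.2, -0.1, -0.1]
grip_width: 1.0
```

```bash
python3 - <<'E'
from go import *
go(pgS,RgS)
E
```

```text
n 3 total turn [-0.     0.003 -0.001] shift cm [ -2.53   0.91 -10.11] | per row turn [-0.      0.001  -0.0004] shift [-0.845  0.305 -3.371]
q [-0.46  0.67  0.37  1.56 -0.37  1.2  -1.89] t 17.13
```

Call:
{"name": "send_rows", "arguments": {"commands": [[[0,0,0],[-0.8,0.3,-3],0],[[0,0,0],[-1.4,0.5,-5.6],0],[[0,0,0],[-2,0.7,-8.2],0],[[0,0,0],[-2.5,0.9,-10],0],[[0,0,0],[-2.5,0.9,-10],0]]}}

```text
t: 17.55
tcp_pos: [0.6004, 0.1549, 0.0067]
orientation: [[0.907, -0.338, -0.25], [-0.327, -0.941, 0.086], [-0.264, 0.004, -0.965]]
ft_force: [-1.3, -0.3, -0.5]
grip_width: 0.999
```

Call:
{"name": "send_rows", "arguments": {"commands": [[[0,0,0],[0,0,0],255],[[0,0,0],[0,0,0],255],[[0,0,0],[0,0,0],255],[[0,0,0],[0,0,0],255],[[0,0,0],[0,0,0],255]]}}

```text
t: 17.97
tcp_pos: [0.6072, 0.1546, 0.0132]
orientation: [[0.91, -0.341, -0.236], [-0.329, -0.94, 0.088], [-0.252, -0.003, -0.968]]
ft_force: [1.3, -0.3, 3.7]
grip_width: 0.625
```

```bash
python3 lg.py
```

```text
17.97 [-0.463  0.755  0.324  1.67  -0.421  1.011 -1.844] [0.6072 0.1546 0.0132]
[[0.91, -0.341, -0.236], [-0.329, -0.94, 0.088], [-0.252, -0.003, -0.968]] [ 1.3 -0.3  3.7] 0.625
```

Call:
{"name": "send_rows", "arguments": {"commands": [[[0,0,0],[0,0,3],255],[[0,0,0],[0,0,7],255],[[0,0,0],[0,0,11],255],[[0,0,0],[0,0,15],255],[[0,0,0],[0,0,19],255]]}}

```text
t: 18.38
tcp_pos: [0.6046, 0.1549, 0.203]
orientation: [[0.909, -0.341, -0.24], [-0.329, -0.94, 0.088], [-0.256, -0.001, -0.967]]
ft_force: [0.9, 0.2, -2.3]
grip_width: 0.627
```

Call:
{"name": "send_rows", "arguments": {"commands": [[[0,0,0],[-0.5,-1,4],255],[[0,0,0.1],[-1.5,-4,7],255],[[0,0,0.22],[-2.5,-7,8],255],[[0,0,0.34],[-3.6,-10,8],255],[[0,0,0.46],[-4.7,-13,8],255]]}}

```text
t: 18.8
tcp_pos: [0.558, 0.0236, 0.2825]
orientation: [[0.961, 0.118, -0.251], [0.115, -0.993, -0.029], [-0.253, -0.001, -0.967]]
ft_force: [-0.0, -0.4, -3.3]
grip_width: 0.624
```

```bash
python3 lg.py; python3 - <<'E'
from go import *
go([.43,-.30,.28],toolR(np.radians(80),np.pi/2+.256,-1))
E
```

```text
18.8 [-0.388  0.383  0.371  1.6   -0.114  1.44  -1.447] [0.558  0.0236 0.2825]
[[0.961, 0.118, -0.251], [0.115, -0.993, -0.029], [-0.253, -0.001, -0.967]] [-0.  -0.4 -3.3] 0.624
n 11 total turn [-1.000e-03 -1.000e-03  1.278e+00] shift cm [-12.8  -32.36  -0.25] | per row turn [-1.000e-04 -1.000e-04  1.162e-01] shift [-1.164 -2.942 -0.022]
q [-0.39  0.38  0.37  1.6  -0.11  1.44 -1.45] t 18.8
```

Call:
{"name": "send_rows", "arguments": {"commands": [[[0,0,0.116],[-1.2,-2.9,0],255],[[0,0,0.232],[-2.3,-5.9,0],255],[[0,0,0.348],[-3.5,-8.8,0],255],[[0,0,0.464],[-4.7,-11.8,0],255],[[0,0,0.58],[-5.8,-14.7,0],255]]}}

```text
t: 19.22
tcp_pos: [0.4991, -0.1231, 0.2811]
orientation: [[0.74, 0.643, -0.197], [0.622, -0.766, -0.163], [-0.255, -0.002, -0.967]]
ft_force: [0.4, 0.6, -3.4]
grip_width: 0.624
```

Call:
{"name": "send_rows", "arguments": {"commands": [[[0,0,0.116],[-1.2,-2.9,0],255],[[0,0,0.232],[-2.3,-5.9,0],255],[[0,0,0.348],[-3.5,-8.8,0],255],[[0,0,0.464],[-4.7,-11.8,0],255],[[0,0,0.58],[-5.8,-14.7,0],255]]}}

```text
t: 19.63
tcp_pos: [0.4407, -0.2697, 0.281]
orientation: [[0.279, 0.957, -0.075], [0.926, -0.289, -0.243], [-0.254, -0.002, -0.967]]
ft_force: [0.2, -0.3, -2.9]
grip_width: 0.621
```

```bash
python3 lg.py; python3 - <<'E'
from go import *
go([.43,-.30,.28],toolR(np.radians(80),np.pi/2+.256,-1))
E
```

```text
19.63 [-0.01   0.148  0.367  1.899  0.229  1.101 -0.043] [ 0.4407 -0.2697  0.281 ]
[[0.279, 0.957, -0.075], [0.926, -0.289, -0.243], [-0.254, -0.002, -0.967]] [ 0.2 -0.3 -2.9] 0.621
n 1 total turn [ 0.001 -0.002  0.118] shift cm [-1.07 -3.03 -0.1 ] | per row turn [ 0.0007 -0.0025  0.1182] shift [-1.074 -3.032 -0.104]
q [-0.01  0.15  0.37  1.9   0.23  1.1  -0.04] t 19.63
```

Call:
{"name": "send_rows", "arguments": {"commands": [[[0,0,0.118],[-1.1,-3,0],255],[[0,0,0.118],[-1.1,-3,0],255]]}}

```text
t: 19.8
tcp_pos: [0.425, -0.3052, 0.2818]
orientation: [[0.18, 0.982, -0.051], [0.949, -0.187, -0.252], [-0.257, -0.003, -0.966]]
ft_force: [-0.7, -0.7, -2.9]
grip_width: 0.627
```

Call:
{"name": "send_rows", "arguments": {"commands": [[[0.118,-0.021,0],[0,0,-0.5],255],[[0.236,-0.042,0],[0,0,-1],255],[[0.354,-0.062,0],[0,0,-1.5],255],[[0.473,-0.083,0],[0,0,-2],255],[[0.591,-0.104,0],[0,0,-2.5],255]]}}

```text
t: 20.22
tcp_pos: [0.4314, -0.2989, 0.2572]
orientation: [[0.168, 0.984, 0.059], [0.925, -0.178, 0.335], [0.341, -0.002, -0.94]]
ft_force: [-0.0, 0.8, -3.6]
grip_width: 0.619
```

Call:
{"name": "send_rows", "arguments": {"commands": [[[0.118,-0.021,0],[0,0,-0.5],255],[[0.236,-0.042,0],[0,0,-1],255],[[0.354,-0.062,0],[0,0,-1.5],255],[[0.473,-0.083,0],[0,0,-2.5],255],[[0.591,-0.104,0],[0,0,-3.5],255]]}}

```text
t: 20.63
tcp_pos: [0.4312, -0.3002, 0.2214]
orientation: [[0.107, 0.984, 0.14], [0.576, -0.176, 0.798], [0.81, -0.005, -0.586]]
ft_force: [0.4, 0.0, -3.0]
grip_width: 0.626
```

```bash
python3 lg.py; python3 - <<'E'
from go import *
go([.43,-.30,.11],toolR(np.radians(80),.256,-1))
E
```

```text
20.63 [ 0.674  0.605  0.31   1.687 -0.756  1.693  1.061] [ 0.4312 -0.3002  0.2214]
[[0.107, 0.984, 0.14], [0.576, -0.176, 0.798], [0.81, -0.005, -0.586]] [ 0.4  0.  -3. ] 0.626
n 4 total turn [ 0.363 -0.069  0.002] shift cm [ -0.12   0.02 -11.14] | per row turn [ 0.0908 -0.0173  0.0004] shift [-0.031  0.004 -2.785]
q [ 0.67  0.6   0.31  1.69 -0.76  1.69  1.06] t 20.63
```

Call:
{"name": "send_rows", "arguments": {"commands": [[[0.091,-0.017,0],[0,0,-2.5],255],[[0.182,-0.035,0],[0,0,-5],255],[[0.272,-0.052,0],[0,0,-7.5],255],[[0.363,-0.069,0],[0,0,-9.5],255],[[0.363,-0.069,0],[0,0,-11.5],255]]}}

```text
t: 21.05
tcp_pos: [0.4296, -0.2991, 0.101]
orientation: [[0.052, 0.984, 0.168], [0.247, -0.176, 0.953], [0.968, -0.008, -0.252]]
ft_force: [-0.9, 0.5, -3.4]
grip_width: 0.619
```

Call:
{"name": "send_rows", "arguments": {"commands": [[[0,0,0],[0,0,-0.4],255],[[0,0,0],[0,0,-0.8],255],[[0,0,0],[0,0,-1.1],255],[[0,0,0],[0,0,-1.3],255],[[0,0,0],[0,0,-1.3],255]]}}

```text
t: 21.47
tcp_pos: [0.4319, -0.2992, 0.0947]
orientation: [[0.044, 0.985, 0.167], [0.255, -0.173, 0.951], [0.966, 0.001, -0.258]]
ft_force: [0.8, 0.2, -3.4]
grip_width: 0.625
```

```bash
python3 lg.py
```

```text
21.47 [ 0.804  0.95   0.203  1.636 -0.866  1.808  1.26 ] [ 0.4319 -0.2992  0.0947]
[[0.044, 0.985, 0.167], [0.255, -0.173, 0.951], [0.966, 0.001, -0.258]] [ 0.8  0.2 -3.4] 0.625
```

Call:
{"name": "send_rows", "arguments": {"commands": [[[0,0,0],[0,0,-0.25],255],[[0,0,0],[0,0,-0.45],255],[[0,0,0],[0,0,-0.5],255],[[0,0,0],[0,0,-0.5],255]]}}

```text
t: 21.8
tcp_pos: [0.4316, -0.2994, 0.0904]
orientation: [[0.043, 0.985, 0.168], [0.251, -0.173, 0.952], [0.967, 0.001, -0.255]]
ft_force: [-0.6, -2.5, 5.9]
grip_width: 0.626
```

```bash
python3 lg.py;  python3 - <<'E'
from workcell import imaging
from h import *
d=imaging.get_image('side'); cv2.imwrite('pics/s7.png',d['image'][:,:,::-1])
E
```

```text
21.8 [ 0.805  0.958  0.202  1.634 -0.867  1.807  1.265] [ 0.4316 -0.2994  0.0904]
[[0.043, 0.985, 0.168], [0.251, -0.173, 0.952], [0.967, 0.001, -0.255]] [-0.6 -2.5  5.9] 0.626
```

View pics/s7.png

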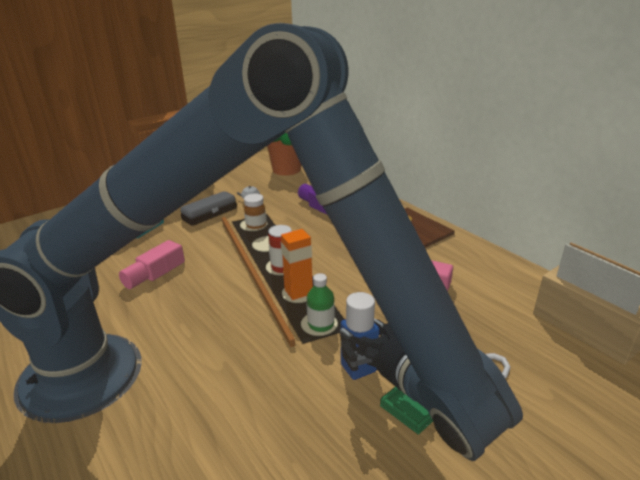

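The spray stands upright in the grip, cap at (360,308) in the side view, and its base is touching the ledge. Releasing.

Call:
{"name": "send_rows", "arguments": {"commands": [[[0,0,0],[0,0,0],0],[[0,0,0],[0,0,0],0],[[0,0,0],[0,0,0],0],[[0,0,0],[0,0,0],0]]}}

```text
t: 22.18
tcp_pos: [0.4313, -0.2986, 0.0882]
orientation: [[0.046, 0.985, 0.167], [0.252, -0.173, 0.952], [0.967, -0.002, -0.256]]
ft_force: [-0.9, -0.0, 0.4]
grip_width: 1.0
```

Call:
{"name": "send_rows", "arguments": {"commands": [[[0,0,0],[-0.2,-1,0.3],0],[[0,0,0],[-0.5,-3,0.8],0],[[0,0,0],[-1,-5.8,1.6],0],[[0,0,0],[-1.5,-8.6,2.4],0],[[0,0,0],[-2,-11,4],0]]}}

```text
t: 22.6
tcp_pos: [0.4106, -0.4101, 0.1272]
orientation: [[0.049, 0.985, 0.166], [0.252, -0.173, 0.952], [0.967, -0.005, -0.256]]
ft_force: [0.7, 0.8, -0.9]
grip_width: 0.999
```

```bash
python3 lg.py; python3 - <<'E'
from workcell import imaging
from h import *
d=imaging.get_image('top');  pickle.dump(d,open('pics/t8.pkl','wb'));cv2.imwrite('pics/t8.png',d['image'][:,:,::-1])
W=cloud(d)
roi=np.zeros(W.shape[:2],bool); roi[240:310,445:510]=1
for a,b in ((.15,.17),(.05,.17)):
    m=roi&(W[...,2]>a)&(W[...,2]<b); n,l,st,ce=cv2.connectedComponentsWithStats(m.astype(np.uint8)); i=1+st[1:,4].argmax()
    p=W[l==i]; print(st[i],p.mean(0),cv2.minAreaRect((p[:,:2]*1000).astype(np.float32)))
# carton & spots
H,S,V=[cv2.cvtColor(d['image'],cv2.COLOR_RGB2HSV)[...,i].astype(int) for i in range(3)]
roi[:]=0; roi[225:285,335:385]=1
m=roi&(W[...,2]>.14)&(W[...,2]<.16); p=W[m]; print('carton top',p.mean(0),cv2.minAreaRect((p[:,:2]*1000).astype(np.float32)))
roi[:]=0; roi[225:262,238:280]=1
m=roi&(V>120)&(S<110)&(abs(W[...,2])<.01); m=cv2.morphologyEx(m.astype(np.uint8),cv2.MORPH_OPEN,np.ones((3,3)))>0
p=W[m]; print('spotL',m.sum(),p.mean(0),cv2.minEnclosingCircle((p[:,:2]*1000).astype(np.float32)))
from go import *
go([.41,-.38,.28],toolR(np.radians(80),.26+.6,-1))
E
```

```text
22.6 [ 0.946  0.997  0.168  1.392 -0.792  1.968  1.154] [ 0.4106 -0.4101  0.1272]
[[0.049, 0.985, 0.166], [0.252, -0.173, 0.952], [0.967, -0.005, -0.256]] [ 0.7  0.8 -0.9] 0.999
[480 268  25  25 479] [ 0.43135368 -0.31118629  0.15917729] ((431.3582763671875, -312.1262512207031), (47.85367202758789, 48.02933883666992), 17.6892032623291)
[464 268  41  30 992] [ 0.42914107 -0.30268819  0.12882735] ((431.521484375, -311.7010803222656), (53.418907165527344, 54.57120895385742), 79.65928649902344)
carton top [ 0.48014579 -0.04442051  0.14979891] ((480.9169921875, -44.57033920288086), (43.957855224609375, 52.78630065917969), 80.02201843261719)
spotL 765 [0.5374861  0.18635835 0.00118801] ((537.49560546875, 186.92543029785156), 38.26749801635742)
n 5 total turn [-0.584  0.104  0.005] shift cm [ 0.11  3.63 14.95] | per row turn [-0.1168  0.0209  0.001 ] shift [0.023 0.727 2.99 ]
q [ 0.95  0.99  0.17  1.38 -0.79  1.97  1.15] t 22.65
```

View pics/t8.png

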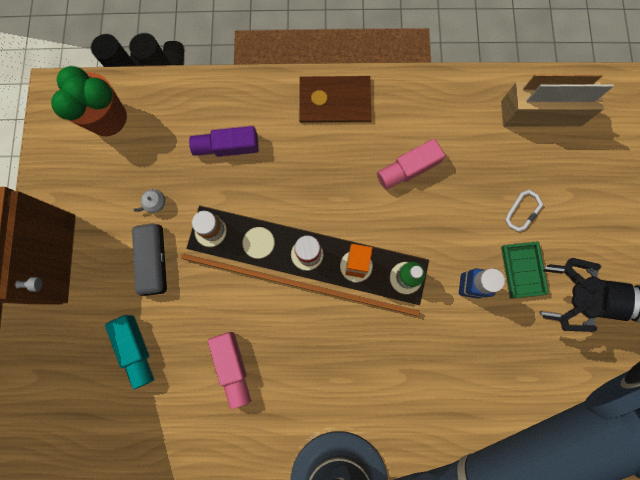

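Call:
{"name": "send_rows", "arguments": {"commands": [[[-0.116,0.021,0],[0,0,3],0],[[-0.232,0.042,0],[0,0,6],0],[[-0.348,0.063,0],[0,0.8,9],0],[[-0.464,0.084,0],[0,2,12],0],[[-0.58,0.105,0],[0.1,3.5,15],0]]}}

```text
t: 23.07
tcp_pos: [0.4114, -0.3756, 0.28]
orientation: [[0.137, 0.984, 0.115], [0.743, -0.178, 0.646], [0.656, -0.003, -0.755]]
ft_force: [1.6, -0.7, 0.9]
grip_width: 0.998
```

Call:
{"name": "send_rows", "arguments": {"commands": [[[-0.117,0.02,0],[0.3,1.2,-0.5],0],[[-0.233,0.04,0],[0.7,2.5,-1],0],[[-0.35,0.06,0],[1,3.7,-2],0],[[-0.467,0.08,0],[1.3,4.9,-3],0],[[-0.583,0.1,0],[1.6,6.1,-4],0]]}}

```text
t: 23.48
tcp_pos: [0.4285, -0.3134, 0.2397]
orientation: [[0.175, 0.984, 0.026], [0.977, -0.177, 0.122], [0.124, 0.004, -0.992]]
ft_force: [0.2, 1.1, -0.7]
grip_width: 1.004
```

```bash
python3 - <<'E'
from go import *
go([.4315,-.3117,.118],toolR(np.radians(80),np.pi/2,-1))
E
```

```text
n 4 total turn [-0.122  0.026  0.003] shift cm [  0.3    0.17 -12.17] | per row turn [-0.0305  0.0064  0.0008] shift [ 0.076  0.042 -3.041]
q [ 0.34  0.26  0.34  1.85 -0.22  1.12  0.6 ] t 23.48
```

Call:
{"name": "send_rows", "arguments": {"commands": [[[-0.12,0.022,0.003],[0.3,0.2,-1],0],[[-0.12,0.022,0.003],[0.3,0.2,-4],0],[[-0.12,0.022,0.003],[0.3,0.2,-7.5],0],[[-0.12,0.022,0.003],[0.3,0.2,-11],0],[[-0.12,0.022,0.003],[0.3,0.2,-12],0]]}}

```text
t: 23.9
tcp_pos: [0.4286, -0.3089, 0.1145]
orientation: [[0.173, 0.985, -0.006], [0.985, -0.173, 0.013], [0.011, -0.009, -1.0]]
ft_force: [-0.6, -0.0, -0.4]
grip_width: 1.003
```

Call:
{"name": "send_rows", "arguments": {"commands": [[[0,0,0],[0,0,0],0]]}}

```text
t: 23.98
tcp_pos: [0.4294, -0.3101, 0.1162]
orientation: [[0.174, 0.985, -0.005], [0.985, -0.174, 0.012], [0.011, -0.007, -1.0]]
ft_force: [0.5, -0.6, 0.3]
grip_width: 0.997
```

```bash
python3 - <<'E'
from go import *
go([.4315,-.3117,.118],toolR(np.radians(80),np.pi/2,-1))
E
```

```text
n 1 total turn [-0.012 -0.005 -0.   ] shift cm [ 0.21 -0.16  0.18] | per row turn [-0.0115 -0.0049 -0.    ] shift [ 0.213 -0.163  0.185]
q [ 0.3   0.38  0.32  2.   -0.18  0.79  0.54] t 23.98
```

Call:
{"name": "send_rows", "arguments": {"commands": [[[-0.008,0,0],[0,-0.1,0],0],[[-0.008,0,0],[0,-0.1,0],255],[[-0.008,0,0],[0,-0.1,0],255],[[-0.008,0,0],[0,-0.1,0],255],[[-0.008,0,0],[0,-0.1,0],255]]}}

```text
t: 24.4
tcp_pos: [0.4315, -0.3127, 0.1202]
orientation: [[0.173, 0.985, 0.002], [0.985, -0.173, -0.0], [0.0, 0.002, -1.0]]
ft_force: [-2.7, 1.0, 7.2]
grip_width: 0.56
```

Call:
{"name": "send_rows", "arguments": {"commands": [[[0,0,0],[0,0,0],255],[[0,0,0],[0,0,0.5],255],[[0,0,0],[0,0,3],255],[[0,0,0],[0,0,7],255],[[0,0,0],[0,0,11],255]]}}

```text
t: 24.82
tcp_pos: [0.43, -0.3112, 0.2288]
orientation: [[0.173, 0.985, -0.003], [0.985, -0.173, 0.002], [0.002, -0.003, -1.0]]
ft_force: [0.3, -0.4, -2.5]
grip_width: 0.562
```

```bash
python3 lg.py
```

```text
24.82 [ 0.248  0.241  0.359  1.893 -0.098  1.028  0.474] [ 0.43   -0.3112  0.2288]
[[0.173, 0.985, -0.003], [0.985, -0.173, 0.002], [0.002, -0.003, -1.0]] [ 0.3 -0.4 -2.5] 0.562
```

Call:
{"name": "send_rows", "arguments": {"commands": [[[0,0,0],[0,0,4],255],[[0,0,0],[0,0,8],255],[[0,0,0],[0.7,3,10],255],[[0,0,0],[1.5,7,10],255],[[0,0,0],[2.3,11,10],255]]}}

```text
t: 25.23
tcp_pos: [0.4544, -0.2018, 0.3306]
orientation: [[0.177, 0.984, 0.005], [0.984, -0.177, -0.0], [0.001, 0.005, -1.0]]
ft_force: [2.0, 0.4, -3.7]
grip_width: 0.561
```

Call:
{"name": "send_rows", "arguments": {"commands": [[[0,0,0],[0.8,4,0],255],[[0,0,0],[1.6,8,0],255],[[0,0,0],[2.4,12,0],255],[[0,0,0],[3.3,16,0],255],[[0,0,0],[4.2,20,0],255]]}}

```text
t: 25.65
tcp_pos: [0.4957, -0.0002, 0.3287]
orientation: [[0.173, 0.985, 0.001], [0.985, -0.173, 0.001], [0.001, 0.001, -1.0]]
ft_force: [0.2, 0.3, -3.8]
grip_width: 0.56
```

```bash
python3 lg.py;python3 - <<'E'
from go import *
go([.537,.1865,.13],toolR(np.radians(80),np.pi/2,-1))
E
```

```text
25.65 [-0.171  0.093  0.094  1.817 -0.01   1.231 -0.248] [ 4.957e-01 -2.000e-04  3.287e-01]
[[0.173, 0.985, 0.001], [0.985, -0.173, 0.001], [0.001, 0.001, -1.0]] [ 0.2  0.3 -3.8] 0.56
n 7 total turn [-0.001  0.001 -0.   ] shift cm [  4.13  18.67 -19.87] | per row turn [-0.0001  0.0001 -0.0001] shift [ 0.59   2.667 -2.838]
q [-0.17  0.09  0.09  1.82 -0.01  1.23 -0.25] t 25.65
```

Call:
{"name": "send_rows", "arguments": {"commands": [[[0,0,0],[0.9,4,0],255],[[0,0,0],[1.8,8,0],255],[[0,0,0],[2.7,12,0],255],[[0,0,0],[3.5,16,0],255],[[0,0,0],[4.1,18.7,0],255]]}}

```text
t: 26.07
tcp_pos: [0.5365, 0.1898, 0.3282]
orientation: [[0.169, 0.986, 0.0], [0.986, -0.169, 0.003], [0.003, -0.0, -1.0]]
ft_force: [0.4, 0.6, -3.0]
grip_width: 0.561
```

Call:
{"name": "send_rows", "arguments": {"commands": [[[0,0,0],[0,0,-1],255],[[0,0,0],[0,0,-5],255],[[0,0,0],[0,0,-9],255],[[0,0,0],[0,0,-13],255],[[0,0,0],[0,0,-16],255]]}}

```text
t: 26.48
tcp_pos: [0.5353, 0.1838, 0.1652]
orientation: [[0.173, 0.985, -0.003], [0.985, -0.173, -0.001], [-0.002, -0.003, -1.0]]
ft_force: [-0.1, 0.6, -3.1]
grip_width: 0.559
```

```bash
python3 lg.py;python3 - <<'E'
from go import *
go([.537,.1865,.122],toolR(np.radians(80),np.pi/2,-1))
from workcell import imaging
from h import *
d=imaging.get_image('side'); cv2.imwrite('pics/s9.png',d['image'][:,:,::-1])
E
```

```text
26.48 [-0.38   0.362 -0.033  1.865  0.015  0.918 -0.593] [0.5353 0.1838 0.1652]
[[0.173, 0.985, -0.003], [0.985, -0.173, -0.001], [-0.002, -0.003, -1.0]] [-0.1  0.6 -3.1] 0.559
n 2 total turn [ 0.001 -0.003 -0.001] shift cm [ 0.17  0.27 -4.32] | per row turn [ 0.0007 -0.0014 -0.0003] shift [ 0.083  0.135 -2.162]
q [-0.38  0.36 -0.03  1.86  0.01  0.92 -0.59] t 26.48
```

View pics/s9.png

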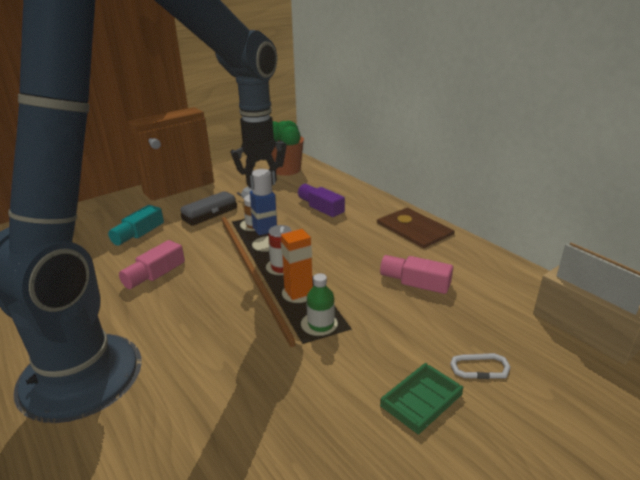

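Call:
{"name": "send_rows", "arguments": {"commands": [[[0,0,0],[0.1,0.1,-1.5],255],[[0,0,0],[0.1,0.1,-2.8],255],[[0,0,0],[0.1,0.1,-3.8],255],[[0,0,0],[0.1,0.1,-4.3],255],[[0,0,0],[0.1,0.1,-4.3],255]]}}

```text
t: 26.95
tcp_pos: [0.5379, 0.1857, 0.125]
orientation: [[0.173, 0.985, -0.001], [0.985, -0.173, -0.0], [-0.0, -0.001, -1.0]]
ft_force: [-0.2, -0.5, -3.1]
grip_width: 0.563
```

Call:
{"name": "send_rows", "arguments": {"commands": [[[0,0,0],[0,0,-0.2],255],[[0,0,0],[0,0,-0.2],255]]}}

```text
t: 27.12
tcp_pos: [0.5388, 0.1862, 0.1242]
orientation: [[0.173, 0.985, 0.002], [0.985, -0.173, 0.001], [0.001, 0.002, -1.0]]
ft_force: [0.1, -0.6, -3.1]
grip_width: 0.559
```

Call:
{"name": "send_rows", "arguments": {"commands": [[[0,0,0],[-0.1,0,-0.15],255],[[0,0,0],[-0.1,0,-0.3],255],[[0,0,0],[-0.1,0,-0.3],255]]}}

```text
t: 27.37
tcp_pos: [0.5372, 0.1861, 0.1205]
orientation: [[0.173, 0.985, 0.001], [0.985, -0.173, 0.001], [0.001, 0.001, -1.0]]
ft_force: [-0.1, -0.1, -3.0]
grip_width: 0.564
```

Call:
{"name": "send_rows", "arguments": {"commands": [[[0,0,0],[0,0,-0.15],255],[[0,0,0],[0,0,-0.2],255],[[0,0,0],[0,0,-0.2],255]]}}

```text
t: 27.62
tcp_pos: [0.5375, 0.1864, 0.1203]
orientation: [[0.173, 0.985, 0.001], [0.985, -0.173, 0.001], [0.001, 0.001, -1.0]]
ft_force: [-3.8, -0.1, 8.3]
grip_width: 0.562
```

Call:
{"name": "send_rows", "arguments": {"commands": [[[0,0,0],[0,0,0],0],[[0,0,0],[0,0,0],0],[[0,0,0],[0,0,0],0],[[0,0,0],[0,0,0],0],[[0,0,0],[0,0,2],0]]}}

```text
t: 28.03
tcp_pos: [0.535, 0.1851, 0.1352]
orientation: [[0.173, 0.985, -0.006], [0.985, -0.173, -0.002], [-0.003, -0.006, -1.0]]
ft_force: [-0.4, 0.1, 0.0]
grip_width: 0.999
```

Call:
{"name": "send_rows", "arguments": {"commands": [[[0,0,0],[0,0,4],0],[[0,0,0],[0,0,8],0],[[0,0,0],[0,0,12],0],[[0,0,0],[0,3,14],0],[[0,0,0],[0,7,15],0]]}}

```text
t: 28.45
tcp_pos: [0.5404, 0.2531, 0.2935]
orientation: [[0.181, 0.983, 0.009], [0.983, -0.181, 0.002], [0.004, 0.008, -1.0]]
ft_force: [1.1, 0.8, 0.0]
grip_width: 0.998
```

Call:
{"name": "send_rows", "arguments": {"commands": [[[0,0,0],[0,4,0],0],[[0,0,0],[-1,8,0],0],[[0,0,0],[-3,12,0],0],[[0,0,0],[-6,16,0],0],[[0,0,0],[-9,20,0],0]]}}

```text
t: 28.87
tcp_pos: [0.4582, 0.4419, 0.288]
orientation: [[0.173, 0.985, 0.001], [0.985, -0.173, 0.0], [0.001, 0.001, -1.0]]
ft_force: [0.9, -0.1, -0.2]
grip_width: 1.001
```

Call:
{"name": "send_rows", "arguments": {"commands": [[[0,0,0],[-2,4,0],0],[[0,0,0],[-4,8,0],0],[[0,0,0],[-6,12,0],0],[[0,0,0],[-8,15,0],0],[[0,0,0],[-8,15,0],0]]}}

```text
t: 29.28
tcp_pos: [0.3702, 0.5981, 0.2873]
orientation: [[0.16, 0.987, -0.005], [0.987, -0.16, 0.005], [0.004, -0.006, -1.0]]
ft_force: [-2.0, 0.9, 0.0]
grip_width: 0.999
```

```bash
python3 lg.py; python3 - <<'E'
from workcell import imaging
from h import *
d0=pickle.load(open('pics/top0.pkl','rb'))
s=imaging.get_image('side'); cv2.imwrite('pics/s10.png',s['image'][:,:,::-1])
d=imaging.get_image('top');  pickle.dump(d,open('pics/t10.pkl','wb'));cv2.imwrite('pics/t10.png',d['image'][:,:,::-1])
def comps(d,box,a,b):
    W=cloud(d); r=np.zeros(W.shape[:2],bool); y0,y1,x0,x1=box; r[y0:y1,x0:x1]=1
    m=r&(W[...,2]>a)&(W[...,2]<b)&(d['z_map']>0); n,l,st,ce=cv2.connectedComponentsWithStats(m.astype(np.uint8)); i=1+st[1:,4].argmax()
    p=W[l==i]; return p[:,2].max().round(3),[np.round(v,1) for v in cv2.minAreaRect((p[:,:2]*1000).astype(np.float32))]
print('spray cap',comps(d,(190,265,235,292),.15,.17),'body',comps(d,(190,265,235,292),.03,.17))
print('carton',comps(d,(225,290,335,385),.14,.16),'whole',comps(d,(225,290,335,385),.03,.16))
for n,b,a in (('jar',(200,250,185,232),.02),('tin',(230,275,288,330),.02),('cleaner',(250,295,390,432),.02),('dish',(235,305,495,555),.008),('case',(215,300,125,172),.015),('bell',(180,220,130,172),.015)):
    print(n,comps(d0,b,a,.14),comps(d,b,a,.14))
a=cv2.absdiff(d0['image'],d['image'])[180:240,490:560].max(); print('carabiner region maxdiff',a)
E
```

```text
29.28 [-0.96   0.487 -0.174  1.38   0.077  1.28  -1.297] [0.3702 0.5981 0.2873]
[[0.16, 0.987, -0.005], [0.987, -0.16, 0.005], [0.004, -0.006, -1.0]] [-2.   0.9  0. ] 0.999
spray cap (np.float64(0.165), [array([536.9, 186.7]), array([47.4, 47.1]), np.float64(1.1)]) body (np.float64(0.165), [array([537.3, 187.7]), array([53.7, 54.6]), np.float64(79.9)])
carton (np.float64(0.154), [array([480.8, -44.5]), array([43.9, 52.3]), np.float64(80.0)]) whole (np.float64(0.154), [array([480.7, -44.3]), array([44.4, 52.5]), np.float64(80.2)])
jar (np.float64(0.091), [array([569. , 294.6]), array([56.9, 57.8]), np.float64(3.3)]) (np.float64(0.089), [array([568.9, 294.6]), array([56.3, 57.3]), np.float64(5.8)])
tin (np.float64(0.111), [array([507.4,  65.3]), array([56.4, 55.7]), np.float64(89.8)]) (np.float64(0.111), [array([507.1,  65.4]), array([55.2, 56.8]), np.float64(25.4)])
cleaner (np.float64(0.124), [array([ 453. , -164.5]), array([55. , 54.5]), np.float64(14.0)]) (np.float64(0.126), [array([ 453.3, -164.5]), array([55.9, 54.3]), np.float64(0.4)])
dish (np.float64(0.029), [array([ 467.2, -439.3]), array([126.8,  88.6]), np.float64(4.9)]) (np.float64(0.027), [array([ 467.1, -438.8]), array([126.6,  87.5]), np.float64(4.9)])
case (np.float64(0.053), [array([495.7, 437.6]), array([165.6,  66.9]), np.float64(5.5)]) (np.float64(0.053), [array([495.5, 437.9]), array([164.9,  66.7]), np.float64(5.7)])
bell (np.float64(0.055), [array([636.9, 446.4]), array([73.3, 56.1]), np.float64(82.7)]) (np.float64(0.053), [array([637.1, 446.7]), array([74. , 55.7]), np.float64(82.7)])
carabiner region maxdiff 11
```

View pics/s10.png

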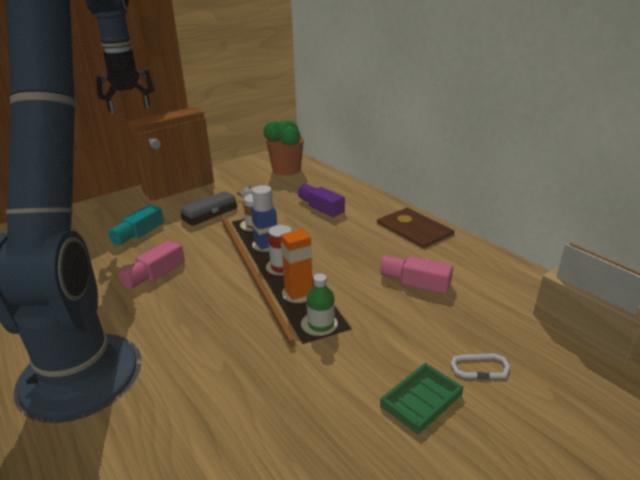

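View pics/t10.png

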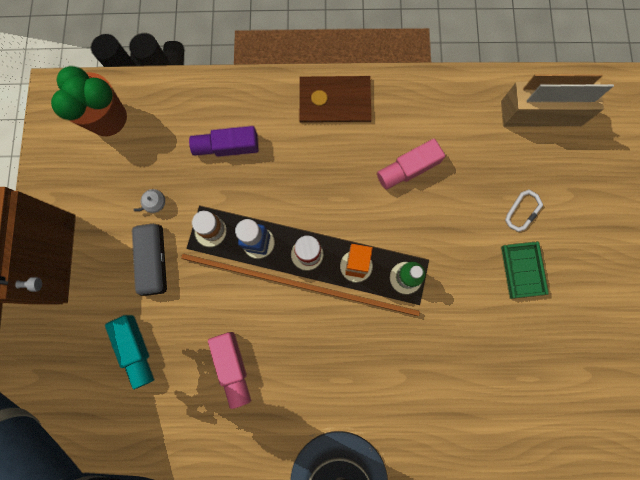

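Both pictures show all five things upright in the row: the spray at about (253,238) and the carton at (358,262) in the top view. Nothing else has moved, and the arm is clear. Handing in.

```bash
python3 -c "
from workcell import workorder
print(workorder.close_job())"
```

```text
the job is handed in; nothing more can be done
None
```

The spray bottle and the carton both stand upright and right way up, each on one of the empty spots, and the job is handed in. I picked each one up lying down and stood it upright on the free area right of the row. Then I regripped it from above and set it on its spot, the carton on the right one and the spray on the left.

- **Centring:** in the last top view the spray's cap centre was about 1 mm from its spot's centre and the carton's top about 2 mm from its own. The limit is 25 mm.
- **Upright:** their tops read 165 and 154 mm, a few millimetres over the nominal 160 and 150. The jar, bell and other untouched things read high by about as much, so I take that as depth noise.
- **Everything else:** the jar, tin, cleaner, soap dish, sunglasses case and bell were within 1 mm of where they started. I checked the carabiner only by comparing pictures, and it looked unchanged.
- **Time and force:** it took about 29 s, the arm ended well clear of everything, and the highest wrist force I read was about 25 N.

No check failed. The handing-in call gives no verdict, so I can't confirm the official result.

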